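Change over the stones in the wedge clamp

TASK

Change over the stone clamp at the pebble painter's stall: rock the red wedge from side to side until it comes loose and lift it right out, without lifting or dragging the clamp, then move every painted stone from the clamp into the display tray, lying flat, face up and not stacked. Lay every blank stone from the cork mat flat in the clamp, square between fence and jaw, and put the wedge back in its slot and tap it down with the closed gripper until it locks tight and the jaw grips the blanks. Leave the jars and round pebbles standing where they are.

Things in the scene. Friction and masses are not known exactly. Their poses are not given: they have to be found in the camera images.
- clamp: Loose wooden clamp board, 196 (x) x 270 (y) mm, 0.9 kg, on rubber feet. Origin: on the table under its middle, z up. Stones lie on its bed at z = 20 mm between the fence (-x side, face at x = -74, top at z = 36 mm) and a sliding jaw bar (face at x = -9 mm when open, top at z = 36 mm). Behind the jaw a tall housing (x 24 to 95, y -36 to 36, top at z = 97 mm) holds the wedge slot.
- slot_mouth (a point): Middle of the wedge slot's mouth, on top of the housing, at clamp (43, 0, 97) mm. With the jaw open it is 14 mm wide in x (36 to 50 mm) and 52 mm long in y. The cheek's face (x = 50 mm) is upright; the jaw's rear face leans 1 in 5, so the slot narrows downwards like the wedge, which stands in it with its slanted face to the jaw (clamp -x).
- bay1 (a point): Middle of a stone's place on the bed (z = 20 mm) at y = -90 mm, halfway between fence and open jaw (65 mm apart; stones are 60 mm long). The three bays only mark good places: no walls between them. Its axes are the clamp's.
- bay2 (a point): The same, middle bay, y = 0.
- bay3 (a point): The same, y = +90 mm.
- jaw (a joint): Travel of the jaw towards the fence in m: 0 open, about 0.005 when it grips stones. A spring of 2.5 to 3.5 N opens it as the wedge comes out; it also holds a slack wedge standing in the slot when let go.
- cheek (a joint): Give of the sprung, rubber-backed cheek behind the wedge in m: 0 with no wedge or a loose one, 0.003 with the wedge driven tight; 6 N per mm. Over 0.0013 after release counts as locked tight.
- wedge: Red wooden wedge with pale top, 125 mm long, 40 mm wide (y), 90 g. Origin: middle of its thin end (9 mm thick in x); z runs from the thin end to the head. Face +x (x = 4.5 mm) is upright; face -x slants 1 in 5 up to z = 80 mm. The head (z = 80 to 125 mm) has parallel sides: x -20.5 to 4.5 mm, y -20 to 20 mm. Tight at the start, its origin at about clamp (49, 0, 30) mm.
- wedge_head (a point): Middle of the wedge's head, at wedge (-8, 0, 102.5) mm. A straight pull on the tight wedge takes 14 to 22 N, but 10 to 14 N lifts clamp and stones. Swinging the head along clamp y, 6 to 9 mm to each side in turn (it tilts about the slot's middle, 70 mm lower), while drawing up 1 to 2 mm a swing walks it out; slack after 17 mm. 20 to 25 N straight down on the head locks it again.
- tray: Wooden display tray with blue lining, fixed, 260 (x) x 140 (y) x 30 mm outside, walls 5 mm, floor 5 mm thick. Origin: centre of its underside.
- block: Dark wooden tool block, fixed, 70 (x) x 90 (y) x 55 mm, origin at the centre of its underside. A slot in its top, 27 mm (x) by 51 mm (y), 45 mm deep, centred: a good place to stand the wedge, thin end down, meanwhile (its use is free).
- painted1: Painted stone: flat stone block 60 (x) x 50 (y) x 24 mm, 170 g, painted top (blue with white flower). Origin: centre of its underside. At the start it lies in the clamp, its x along the clamp's x. May be absent.
- painted2: Painted stone: flat stone block 60 (x) x 50 (y) x 24 mm, 170 g, painted top (green with snowman). Origin: centre of its underside. At the start it lies in the clamp, its x along the clamp's x. May be absent.
- painted3: Painted stone: flat stone block 60 (x) x 50 (y) x 24 mm, 170 g, painted top (pink with yellow heart). Origin: centre of its underside. At the start it lies in the clamp, its x along the clamp's x. May be absent.
- blank1: Blank stone, plain beige, 60 (x) x 50 (y) x 24 mm, 170 g. Origin: centre of its underside. At the start it lies on the cork mat (260 x 140 x 4 mm). May be absent.
- blank2: Blank stone, plain beige, 60 (x) x 50 (y) x 24 mm, 170 g. Origin: centre of its underside. At the start it lies on the cork mat (260 x 140 x 4 mm). May be absent.
- varnish: Brown jar, 64 mm across, 85 mm high; leave alone. Origin: centre of its underside.
- pebble1: Round painted pebble, 56 mm across, 18 mm high; leave alone. Origin: centre of its underside.
- pebble2: Round painted pebble, 56 mm across, 18 mm high; leave alone. Origin: centre of its underside.
- pebble3: Round painted pebble, 56 mm across, 18 mm high; leave alone. Origin: centre of its underside.
- paint_a: Small paint jar, 44 mm across, 60 mm high; leave alone. Origin: centre of its underside.
- paint_b: Small paint jar, 44 mm across, 60 mm high; leave alone. Origin: centre of its underside.
There are look-alikes about, which are no part of the job. What is shaped like the painted3 but orange or purple is not meant. What is shaped like the blank2 but orange is not meant.

How it is judged:
By the outcome, as a careful person would: the job done as asked, in the order asked, and still so for the second after the job is handed in, with the robot touching nothing.
Of painted1, painted2, painted3 only 1 to 3 are there at a start; the rules pass over those that are not, and their reading is None.
Of blank1, blank2 only 1 to 2 are there at a start; the rules pass over those that are not, and their reading is None.
At some moment in a run one of blank1, blank2 may be knocked a few centimetres aside while the robot is not near it.
It also fails if it takes over 210 s, if anything falls off the work surface, if the arm or the gripper's body presses on something with over 40 N, if the wrist force passes 120 N, or if a joint passes its speed limit or range.

ROBOT

A 7-joint arm with a two-finger parallel gripper is mounted at the origin on the work surface. World frame = base frame: x ahead of the robot, y to its left, z up, the work surface at z = 0. Lengths are in m, angles in rad, forces in N, time in s.
With the tool pointing down it reaches from about 0.425 to 0.925 m from the base axis. Payload 6.8 kg.
Tool frame: the origin (TCP) lies between the finger pads; the fingertips stand 11 mm ahead of it and the grasp point (between the pads) lies 8 mm behind it; z points along the fingers, y is the line along which they close (so a half turn about z gives the same grasp; the last joint's range is limited). The gripper opens to 85 mm and grips with 20 to 120 N. Pads are 22 mm wide; open, the fingers measure 114 mm over their backs; the gripper's body (76 mm by 85 mm) begins 54 mm behind the grasp point. The pads swing forward as they close: fully open they stand 13 mm farther back than shut.
Start: joints at [-1.304, 0.477, 0.022, 1.555, -0.011, 1.109, -0.083], TCP at [0.247, 0.628, 0.242] pointing down, gripper open.
Joint ranges: [-2.96, 2.96], [-0.34, 2.1], [-1.41, 1.46], [0.24, 2.44], [-1.37, 4.51], [0.17, 1.92], [-2.96, 2.96]. Speed limits (rad/s): [2.39, 2.39, 3.14, 3.14, 3.14, 3.14, 3.14].

INTERFACE

Orientations are given as a rotation vector (axis times angle).
In Python, from bench import r gives the robot as it stands.
- The arm moves only by the tool send_rows, never from a script. Its argument "deltas" is a list of rows, each an object of numbers: "dx", "dy", "dz": the shift along the world's x, y, z in mm; "rx", "ry", "rz": the turn, a rotation vector about the world's x, y, z in degrees. A call has 1 to 5 rows; each row is the pose to reach, as a shift and turn from the pose commanded when the call began; what a row does not reach only later rows make up. A row lasts 1/12 s, in which the tool goes at most 41.7 mm and 7.16 degrees, less where a joint would pass 70% of its speed; a pose out of reach is approached as far as the arm can. A call with a gripper value outside its range is refused whole. "jaw" is the finger opening in mm, from 0 to 85.4, set as the call begins (left out, the last holds). The fingers move at their own pace and stop on an object; "newtons" is the grip in N (left out, the last holds). Time passes only in rows, so rows that repeat a pose let the fingers close. It gives the time, the measured TCP pose, the force, the opening and the grip force at its end, in the units of the state.
- r.get_obs(): the state, without advancing time (a new reading comes with each control period).
- r.grab_frame(name): name is "scene" or "top"; returns a dict with "frame" (480x640x3 uint8, blue, green, red), "z_map" (480x640 float32, m along the optical axis (not along the pixel's ray), 0 where there is no reading), "vertical_fov" (degrees; the focal length in pixels is half the picture's height over the tangent of half this angle, whatever the lens; pixels are square), "cx", "cy" (the principal point, pixels), "xyz" and "orientation" of the camera in the world. Camera axes: x right, y down, z forward; pixel columns grow to the right and rows downward; lengths in m; the calibration is good to about 2 mm. A picture is of the moment at which its call begins.
- r.hand_in(): hands the job in; it is judged then, once.
The state is a dict: "clock": time; "joints": joint angles; "qvel": joint speeds; "tau": joint torques, N m; "tcp_pos": TCP position; "orientation": TCP orientation; "contact_force": force on the tool from outside, world axes, zero at the start; "moment": the same for the moment, N m; "grip_width": finger opening in m; "gripper_force": force on a finger pad.
Only numpy, scipy, OpenCV 4.12 (cv2) and the standard library are available. Lean on these libraries where they do the work, as an engineer would, in place of code of your own. Each camera call takes 0.05 s, during which the arm holds its last target. There are 200 camera calls.

## Working session

There is one attempt and no reset: what is moved stays moved. The work goes in short steps, Python scripts to look and compute and a tool call to move; the robot and the scene stay as the last step left them, time stands still between calls to the robot, and variables do not carry over. Pictures are saved under pics/ and viewed, at most 14 in all, crops included, and the job is handed in when it is done.

Besides the shell and the picture viewer there is one more tool, called as a command line: name --argument value ..., lists and objects as JSON in quotes. send_rows: Moves the arm, as the interface text tells. Its arguments: {"type":"object","properties":{"deltas":{"type":"array","items":{"type":"object","properties":{"dx":{"type":"number"},"dy":{"type":"number"},"dz":{"type":"number"},"rx":{"type":"number"},"ry":{"type":"number"},"rz":{"type":"number"}}}},"jaw":{"type":"number"},"newtons":{"type":"number"}},"required":["deltas"]}

```bash
ls; mkdir -p pics
cat > h.py <<'E'
import numpy as np, cv2
from bench import r
from scipy.spatial.transform import Rotation as R
def cam(n):
    d=r.grab_frame(n); np.savez(f'{n}.npz',**{k:np.array(v) for k,v in d.items()}); return d
def load(n): return dict(np.load(f'{n}.npz'))
def rot(d):
    o=np.array(d['orientation'],float); return o if o.shape==(3,3) else R.from_rotvec(o).as_matrix()
def cloud(d):
    f=240/np.tan(np.radians(float(d['vertical_fov']))/2); z=d['z_map']
    v,u=np.mgrid[:480,:640]
    p=np.stack([(u-float(d['cx']))/f*z,(v-float(d['cy']))/f*z,z],-1)
    return p@rot(d).T+np.array(d['xyz'])
def st():
    o=r.get_obs(); print(o['clock'],np.round(o['tcp_pos'],4),np.round(o['orientation'],3),np.round(o['contact_force'],1),o['grip_width'],o['gripper_force'])
E
python3 - <<'E'
from h import *
st()
for n in('scene','top'):
    d=cam(n); cv2.imwrite(f'pics/{n}0.png',d['frame']); print(n,d['vertical_fov'],d['cx'],d['cy'],d['xyz'],d['orientation'])
E
```

```text
pics
0.0 [0.2469 0.6276 0.2413] [-5.850e-01 -3.086e+00  3.000e-03] [0.5 0.1 0.8] 0.08525537366953376 0.0
scene 57.259668491797356 315.74493404234363 232.05799064049233 [1.03737925 0.0203867  0.98623514] [-1.91716946 -1.89631811  0.52984566]
top 56.29794274464293 316.33550084530793 239.35540512928176 [0.28127701 0.04118831 1.15932191] [-2.10845531  2.13202838 -0.19043269]
```

View pics/scene0.png

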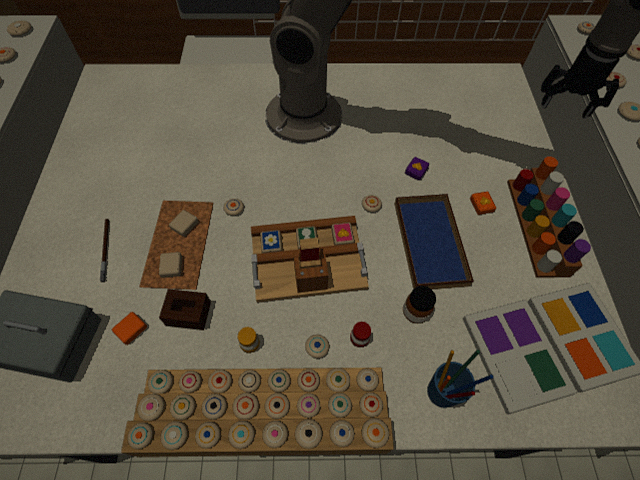

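View pics/top0.png

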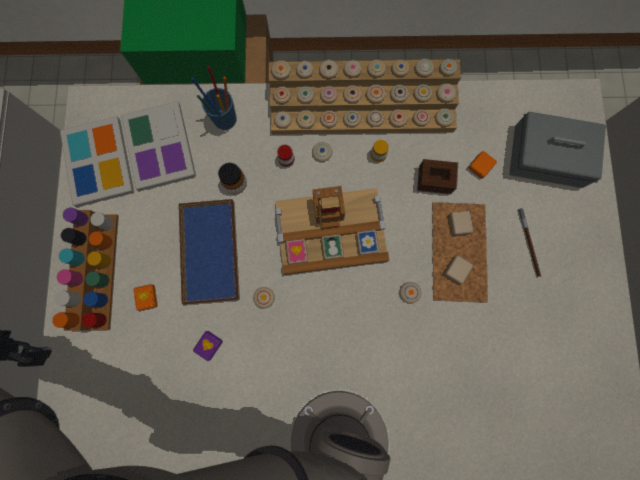

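The pictures show three painted stones in the clamp: blue top(368,242), green (332,247) and pink (297,251). The wedge is at top(330,203), the blanks at top(461,222) and (459,270), the block at (438,176) and the tray at (209,251). Look-alikes are orange/heart (145,297), purple/heart (207,345) and plain orange (483,165). I choose pink (297,251) and the two beige stones on the mat.

```bash
cat >> h.py <<'E'
def ortho(d,x0,x1,y0,y1,s):
    "orthophoto, s px/m, x up, y left: row=(x1-x)*s col=(y1-y)*s; height map + colour"
    p=cloud(d).reshape(-1,3); c=d['frame'].reshape(-1,3); ok=d['z_map'].ravel()>0
    p=p[ok];c=c[ok]; o=np.argsort(p[:,2]); p=p[o];c=c[o]
    H=int((x1-x0)*s);W=int((y1-y0)*s)
    i=((x1-p[:,0])*s).astype(int); j=((y1-p[:,1])*s).astype(int)
    k=(i>=0)&(i<H)&(j>=0)&(j<W)
    h=np.zeros((H,W),np.float32); im=np.zeros((H,W,3),np.uint8)
    h[i[k],j[k]]=p[k,2]; im[i[k],j[k]]=c[k]
    return h,im
def rect(P):
    (x,y),(w,h),a=cv2.minAreaRect(np.float32(P)*1000); return np.round([x,y,w,h,a],1)
def blobs(d,mask,zlo,zhi,minn=60):
    "connected blobs of mask & height range: pixel centroid, n, zmed, rect"
    p=cloud(d); m=mask&(p[...,2]>zlo)&(p[...,2]<zhi)
    n,l,s,c=cv2.connectedComponentsWithStats(m.astype(np.uint8),connectivity=4)
    for i in range(1,n):
        if s[i,4]>=minn:
            q=p[l==i]; print(np.round(c[i]),s[i,4],'z',np.round(np.median(q[:,2])*1000,1),rect(q[:,:2]), 'mean',np.round(q.mean(0)*1000,1))
E
python3 - <<'E'
from h import *
for n in('top','scene'):
    d=load(n); T=np.ones((480,640),bool); print(n)
    p=cloud(d)
    R_=lambda u0,u1,v0,v1:(lambda m:(m.__setitem__((slice(v0,v1),slice(u0,u1)),True),m)[1])(np.zeros((480,640),bool))
    W=R_(170,520,120,370) if n=='top' else R_(100,500,150,370)
    print('z>0.11 wedge'); blobs(d,W,.112,.2,20)
    print('housing'); blobs(d,W,.088,.105,20)
    print('36-50'); blobs(d,W,.040,.050,40)
    print('fence'); blobs(d,W,.031,.040,60)
    print('mat'); blobs(d,W,.022,.034,60)
    print('block/jar'); blobs(d,W,.05,.0665,60)
    print('tray'); blobs(d,W,.024,.034,60)
    print('table',np.round(np.median(p[W][:,2])*1000,1))
d=load('top')
cv2.imwrite('pics/c1.png',cv2.convertScaleAbs(cv2.resize(d['frame'][180:280,265:395],None,fx=6,fy=6,interpolation=cv2.INTER_CUBIC),alpha=1.4))
E
```

```text
top
z>0.11 wedge
[330. 204.] 265 z 155.1 [557.7  15.3  26.8  40.4   7.9] mean [554.9  15.5 149.5]
housing
[328. 197.] 451 z 97.2 [576.6  17.4  72.3  71.9   7. ] mean [586.8  18.5  97. ]
[330. 215.] 103 z 96.9 [542.6  13.6  13.3  44.    5.6] mean [541.9  13.3  96.7]
36-50
[282. 122.] 86 z 43.9 [807.6 135.1  19.9  40.3   2.2] mean [809.7 135.4  43.8]
[306. 122.] 88 z 44.0 [807.4  72.8  42.8  19.8  89.4] mean [808.8  73.7  44. ]
[329. 122.] 72 z 42.9 [807.6  11.5  42.8  16.6  87.8] mean [808.7  12.   43.3]
[352. 122.] 72 z 43.7 [806.6 -50.   42.6  17.9  89.4] mean [808.2 -49.7  43.6]
[375. 122.] 68 z 43.9 [ 806.  -111.4   15.6   37.7    1.9] mean [ 807.3 -111.1   43.9]
[399. 122.] 60 z 43.7 [ 8.064e+02 -1.752e+02  1.290e+01  3.740e+01  6.000e-01] mean [ 807.4 -174.6   43.8]
[422. 122.] 56 z 43.1 [ 806.4 -236.6   37.3   13.3   88.8] mean [ 807.2 -235.5   43.3]
[445. 122.] 67 z 43.3 [ 804.1 -297.2   15.7   41.8    0. ] mean [ 805.2 -297.1   43.5]
[518. 145.] 45 z 43.4 [ 740.8 -483.5    3.8   86.    79.4] mean [ 738.8 -482.8   44.2]
[368. 242.] 429 z 44.5 [484.1 -81.1  60.   49.3   5.6] me
[... 5502 characters left out ...]
26.2]
[434. 241.] 800 z 29.9 [467.8 328.3 263.7 143.1   4.4] mean [475.6 330.7  29.7]
[182. 222.] 363 z 28.7 [ 414.4 -310.8   49.9   59.8   56.7] mean [ 414.7 -311.2   28.7]
[344. 254.] 80 z 29.7 [512.1 101.4  92.1  14.5  89.5] mean [513.  103.7  29.5]
[169. 264.] 431 z 28.4 [ 534.7 -326.6   61.4   49.8    5. ] mean [ 536.1 -326.1   28.4]
[273. 262.] 77 z 29.9 [532.9 -70.8  12.9  94.3  13.4] mean [533.7 -71.5  29.4]
[129. 325.] 237 z 25.5 [ 692.1 -395.1   44.7   56.3   42.3] mean [ 689.3 -393.6   25.7]
[301. 369.] 90 z 30.1 [ 7.934e+02 -1.100e+01  4.000e+00  1.585e+02  3.000e-01] mean [793.7  -1.8  30. ]
[360. 368.] 69 z 29.9 [794.6 125.2  88.4   3.6  89.1] mean [794.4 124.1  30.1]
table 1.7
```

View pics/c1.png

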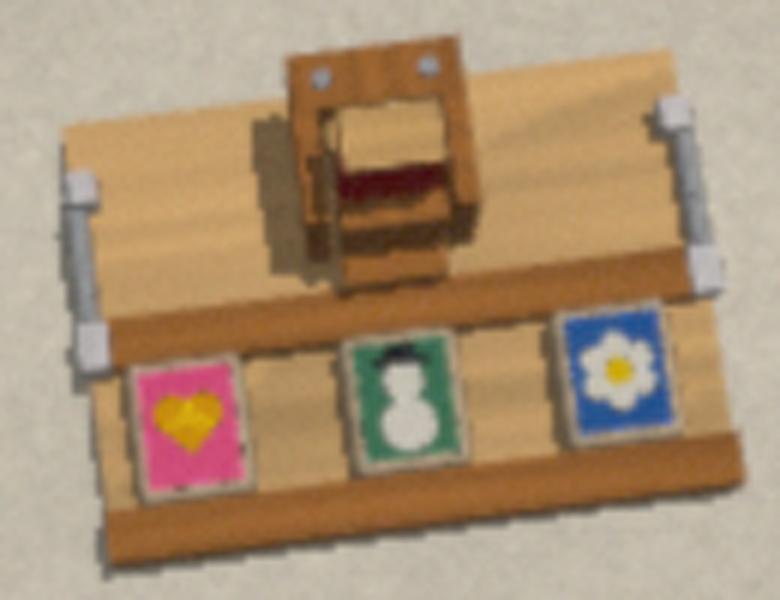

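The crop shows the wedge with pale top at crop(390,140), in the housing behind the middle of the jaw, and the pink, green and blue stones at (190,425), (405,400) and (615,370). The clamp origin comes out at about (516.6, 11.0) mm with yaw 6.7°, and the wedge head at (557.3, 15.7) with its top at 155 mm. I'm moving above the wedge.

send_rows --deltas '[{"dx":16,"dy":-31,"rz":1.4},{"dx":32,"dy":-62,"rz":2.8},{"dx":48,"dy":-93,"rz":4.2},{"dx":64,"dy":-124,"rz":5.6},{"dx":78,"dy":-153,"rz":7}]' --jaw 80 --newtons 60

```text
$.deltas[0]: bad value
```

send_rows --deltas '[{"dx":16,"dy":-31,"rz":1.4},{"dx":32,"dy":-62,"rz":2.8},{"dx":48,"dy":-93,"rz":4.2},{"dx":64,"dy":-124,"rz":5.6},{"dx":78,"dy":-153,"rz":7}]'

```text
$.deltas[0]: bad value
```

send_rows --deltas '[{"dx":16,"dy":-31,"rz":1.4},{"dx":32,"dy":-62,"rz":2.8},{"dx":48,"dy":-93,"rz":4.2},{"dx":64,"dy":-124,"rz":5.6},{"dx":78,"dy":-153,"rz":7}]'

```text
$.deltas[0]: bad value
```

send_rows --deltas '[{"dx":16,"dy":-31,"rz":1.4},{"dx":32,"dy":-62,"rz":2.8},{"dx":48,"dy":-93,"rz":4.2},{"dx":64,"dy":-124,"rz":5.6},{"dx":76,"dy":-153,"rz":7.2}]'

```text
$.deltas[0]: bad value
```

send_rows --deltas '[{"dx":16,"dy":-31,"dz":0,"rx":0,"ry":0,"rz":1.4},{"dx":32,"dy":-62,"dz":0,"rx":0,"ry":0,"rz":2.8},{"dx":48,"dy":-93,"dz":0,"rx":0,"ry":0,"rz":4.2},{"dx":64,"dy":-124,"dz":0,"rx":0,"ry":0,"rz":5.6},{"dx":78,"dy":-153,"dz":0,"rx":0,"ry":0,"rz":7}]' --jaw 80 --newtons 60

```text
clock: 0.52
tcp_pos: [0.326, 0.4729, 0.2418]
orientation: [-0.395, -3.117, 0.002]
contact_force: [0.5, 0.2, 0.5]
grip_width: 0.0798
gripper_force: 0.0
```

send_rows --deltas '[{"dx":19,"dy":-37,"dz":0,"rx":0,"ry":0,"rz":2},{"dx":37,"dy":-74,"dz":0,"rx":0,"ry":0,"rz":4},{"dx":56,"dy":-111,"dz":0,"rx":0,"ry":0,"rz":6},{"dx":75,"dy":-148,"dz":0,"rx":0,"ry":0,"rz":8},{"dx":93,"dy":-184,"dz":0,"rx":0,"ry":0,"rz":10}]'

```text
clock: 0.93
tcp_pos: [0.4186, 0.2889, 0.2422]
orientation: [-0.12, -3.139, 0.0]
contact_force: [0.7, 0.3, -0.1]
grip_width: 0.08
gripper_force: 0.0
```

send_rows --deltas '[{"dx":19,"dy":-37,"dz":0,"rx":0,"ry":0,"rz":3},{"dx":37,"dy":-74,"dz":0,"rx":0,"ry":0,"rz":6},{"dx":56,"dy":-111,"dz":0,"rx":0,"ry":0,"rz":9},{"dx":75,"dy":-148,"dz":0,"rx":0,"ry":0,"rz":11},{"dx":93,"dy":-184,"dz":0,"rx":0,"ry":0,"rz":11.2}]'

```text
clock: 1.35
tcp_pos: [0.5115, 0.1049, 0.2422]
orientation: [0.187, -3.136, 0.0]
contact_force: [0.2, 0.2, -0.1]
grip_width: 0.0801
gripper_force: 0.0
```

send_rows --deltas '[{"dx":19,"dy":-37,"dz":0,"rx":0,"ry":0,"rz":0},{"dx":37,"dy":-74,"dz":0,"rx":0,"ry":0,"rz":0},{"dx":46,"dy":-91,"dz":-10,"rx":0,"ry":0,"rz":0},{"dx":46,"dy":-91,"dz":-35,"rx":0,"ry":0,"rz":0},{"dx":46,"dy":-91,"dz":-35,"rx":0,"ry":0,"rz":0}]'

```text
clock: 1.77
tcp_pos: [0.5549, 0.0142, 0.2035]
orientation: [0.179, -3.13, 0.002]
contact_force: [-1.5, 0.8, -0.8]
grip_width: 0.0799
gripper_force: 0.0
```

Run:
```python
from h import *
st(); o=r.get_obs(); print(np.round(o['joints'],2)); print(np.round(R.from_rotvec(o['orientation']).as_matrix(),3))
d=cam('top'); cv2.imwrite('pics/c2.png',cv2.convertScaleAbs(cv2.resize(d['frame'][150:280,265:425],None,fx=5,fy=5,interpolation=cv2.INTER_CUBIC),alpha=1.4))
```

```text
1.7667 [0.5549 0.0142 0.2035] [ 1.79e-01 -3.13e+00  2.00e-03] [-1.5  0.8 -0.8] 0.07987163501891466 0.0
[-0.35  0.33  0.26  1.9  -0.1   0.94  1.64]
[[-0.993 -0.114 -0.007]
 [-0.114  0.993 -0.002]
 [ 0.007 -0.001 -1.   ]]
```

send_rows --deltas '[{"dx":0,"dy":0,"dz":-25,"rx":0,"ry":0,"rz":0},{"dx":0,"dy":0,"dz":-50,"rx":0,"ry":0,"rz":0},{"dx":0,"dy":0,"dz":-70,"rx":0,"ry":0,"rz":0},{"dx":0,"dy":0,"dz":-76,"rx":0,"ry":0,"rz":0},{"dx":0,"dy":0,"dz":-76,"rx":0,"ry":0,"rz":0}]' --jaw 60

```text
clock: 2.23
tcp_pos: [0.5561, 0.0173, 0.1306]
orientation: [0.187, -3.133, -0.0]
contact_force: [-0.2, 0.0, 0.5]
grip_width: 0.0599
gripper_force: 0.0
```

Run:
```python
from h import *
st(); d=cam('scene'); cv2.imwrite('pics/c2.png',cv2.convertScaleAbs(cv2.resize(d['frame'][190:310,230:390],None,fx=5,fy=5,interpolation=cv2.INTER_CUBIC),alpha=1.4))
```

```text
2.2333 [0.5561 0.0173 0.1306] [ 0.187 -3.133 -0.   ] [-0.2  0.   0.5] 0.05988372061813272 0.0
```

View pics/c2.png

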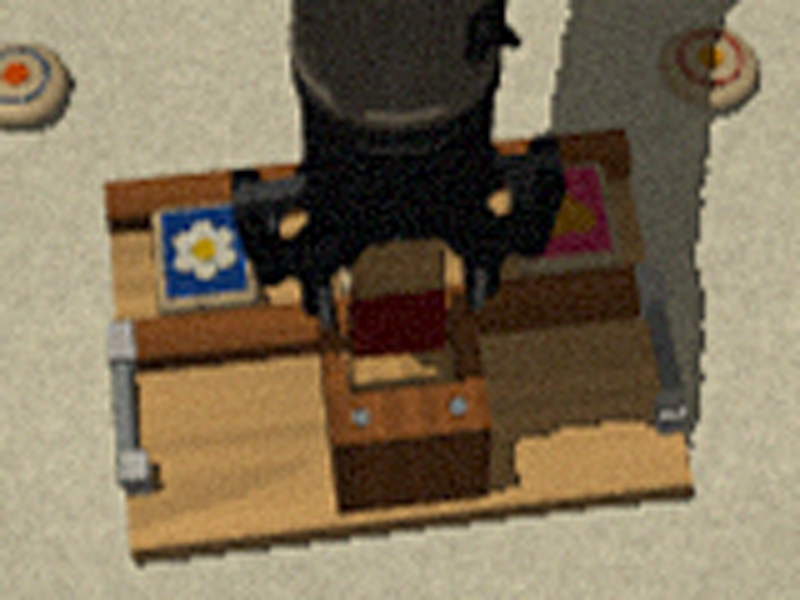

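The fingers straddle the red head at crop(400,320), with tips near (325,310) and (480,285). I'm closing.

send_rows --deltas '[{"dx":0,"dy":0,"dz":0,"rx":0,"ry":0,"rz":0},{"dx":0,"dy":0,"dz":0,"rx":0,"ry":0,"rz":0},{"dx":0,"dy":0,"dz":0,"rx":0,"ry":0,"rz":0},{"dx":0,"dy":0,"dz":0,"rx":0,"ry":0,"rz":0},{"dx":0,"dy":0,"dz":0,"rx":0,"ry":0,"rz":0}]' --jaw 30 --newtons 70

```text
clock: 2.7
tcp_pos: [0.5582, 0.0166, 0.1331]
orientation: [-0.184, 3.133, 0.001]
contact_force: [-1.5, 1.6, 7.6]
grip_width: 0.0392
gripper_force: 70.9
```

send_rows --deltas '[{"dx":0,"dy":0,"dz":0,"rx":0,"ry":0,"rz":0},{"dx":0,"dy":0,"dz":0,"rx":0,"ry":0,"rz":0},{"dx":0,"dy":0,"dz":0,"rx":0,"ry":0,"rz":0}]'

```text
clock: 2.95
tcp_pos: [0.5583, 0.0166, 0.1332]
orientation: [-0.185, 3.133, 0.001]
contact_force: [-1.5, 0.5, 7.6]
grip_width: 0.0388
gripper_force: 70.9
```

send_rows --deltas '[{"dx":0,"dy":0,"dz":2.5,"rx":0,"ry":0,"rz":0},{"dx":-0.5,"dy":4,"dz":3,"rx":-3,"ry":-0.35,"rz":0},{"dx":-0.9,"dy":7.5,"dz":3.5,"rx":-6,"ry":-0.7,"rz":0},{"dx":-0.9,"dy":7.5,"dz":3.5,"rx":-6,"ry":-0.7,"rz":0}]'

```text
clock: 3.28
tcp_pos: [0.5562, 0.023, 0.1354]
orientation: [-0.185, 3.125, -0.173]
contact_force: [-0.6, -4.0, 0.1]
grip_width: 0.0391
gripper_force: 75.1
```

send_rows --deltas '[{"dx":0.9,"dy":-7.5,"dz":0.5,"rx":6,"ry":0.7,"rz":0},{"dx":1.8,"dy":-15,"dz":1,"rx":12,"ry":1.4,"rz":0},{"dx":1.8,"dy":-15,"dz":1,"rx":12,"ry":1.4,"rz":0},{"dx":1.8,"dy":-15,"dz":1,"rx":12,"ry":1.4,"rz":0}]'

```text
clock: 3.62
tcp_pos: [0.5583, 0.0042, 0.1366]
orientation: [0.174, -3.128, -0.159]
contact_force: [-2.4, -10.0, 6.6]
grip_width: 0.0389
gripper_force: 77.2
```

send_rows --deltas '[{"dx":0,"dy":0,"dz":0,"rx":0,"ry":0,"rz":0},{"dx":0,"dy":0,"dz":0,"rx":0,"ry":0,"rz":0}]'

```text
clock: 3.78
tcp_pos: [0.5582, 0.0048, 0.1365]
orientation: [0.181, -3.128, -0.153]
contact_force: [-3.6, -11.7, 6.6]
grip_width: 0.0389
gripper_force: 77.2
```

Run:
```python
from h import *
st()
d=cam('top');p=cloud(d)
def box(u0,u1,v0,v1):
    m=np.zeros((480,640),bool); m[v0:v1,u0:u1]=1; return m
T=box(265,400,180,285)
blobs(d,T,.040,.050,200); blobs(d,T,.031,.040,400); blobs(d,T,.088,.105,60)
```

```text
3.7833 [0.5582 0.0048 0.1365] [ 0.181 -3.128 -0.153] [ -3.6 -11.7   6.6] 0.03891476233093212 77.1591067314148
[329. 246.] 221 z 44.5 [473.4  16.6  25.4  59.4  89.1] mean [473.6  15.7  44.5]
[298. 250.] 434 z 44.2 [464.4  94.4  60.1  49.6   7.2] mean [463.9  94.6  44.3]
[304. 232.] 496 z 36.3 [531.1  74.6  77.9 142.6   1.5] mean [512.   80.8  36.1]
[329. 215.] 64 z 97.5 [543.4  16.6  24.4  19.5  89.2] mean [541.4  17.6  96.8]
```

The clamp slid about 4.5 mm in -y during that quick swing. I'll take the new neutral, relax the side load and swing slowly from here.

send_rows --deltas '[{"dx":0,"dy":-2,"dz":1,"rx":0,"ry":0,"rz":0},{"dx":0,"dy":-4,"dz":2,"rx":0,"ry":0,"rz":0},{"dx":0,"dy":-4,"dz":2,"rx":0,"ry":0,"rz":0}]'

```text
clock: 4.08
tcp_pos: [0.5576, 0.0053, 0.137]
orientation: [0.186, -3.125, -0.161]
contact_force: [1.3, -2.4, -11.4]
grip_width: 0.039
gripper_force: 75.0
```

send_rows --deltas '[{"dx":-0.2,"dy":1.5,"dz":0,"rx":-1.2,"ry":-0.14,"rz":0},{"dx":-0.4,"dy":3,"dz":0,"rx":-2.4,"ry":-0.28,"rz":0},{"dx":-0.5,"dy":4.5,"dz":0.2,"rx":-3.6,"ry":-0.42,"rz":0},{"dx":-0.7,"dy":6,"dz":0.2,"rx":-4.8,"ry":-0.56,"rz":0},{"dx":-0.9,"dy":7.5,"dz":0.3,"rx":-6,"ry":-0.7,"rz":0}]'

```text
clock: 4.5
tcp_pos: [0.5566, 0.0133, 0.1381]
orientation: [0.184, -3.135, 0.002]
contact_force: [-1.6, -2.7, -2.8]
grip_width: 0.039
gripper_force: 76.1
```

send_rows --deltas '[{"dx":-0.2,"dy":1.5,"dz":0.2,"rx":-1.2,"ry":-0.14,"rz":0},{"dx":-0.4,"dy":3,"dz":0.4,"rx":-2.4,"ry":-0.28,"rz":0},{"dx":-0.5,"dy":4.5,"dz":0.6,"rx":-3.6,"ry":-0.42,"rz":0},{"dx":-0.7,"dy":6,"dz":0.7,"rx":-4.8,"ry":-0.56,"rz":0},{"dx":-0.9,"dy":7.5,"dz":0.7,"rx":-6,"ry":-0.7,"rz":0}]'

```text
clock: 4.92
tcp_pos: [0.5558, 0.0211, 0.1389]
orientation: [-0.183, 3.126, -0.167]
contact_force: [-1.0, -2.3, -3.4]
grip_width: 0.0391
gripper_force: 76.1
```

send_rows --deltas '[{"dx":0,"dy":0,"dz":0,"rx":0,"ry":0,"rz":0}]'

```text
clock: 5.0
tcp_pos: [0.5558, 0.0214, 0.1389]
orientation: [-0.187, 3.126, -0.167]
contact_force: [-1.1, -0.4, -1.8]
grip_width: 0.0394
gripper_force: 76.3
```

```bash
cat >> h.py <<'E'
def box(u0,u1,v0,v1):
    m=np.zeros((480,640),bool); m[v0:v1,u0:u1]=1; return m
def chk():
    st()
    blobs(cam('top'),box(265,400,180,285),.040,.050,350); print('sc'); blobs(cam('scene'),box(235,380,210,300),.040,.050,250)
E
python3 -c "
from h import *
chk()"
```

```text
5.0 [0.5558 0.0214 0.1389] [-0.187  3.126 -0.167] [-1.1 -0.4 -1.8] 0.03937825882155128 76.28630876541138
[369. 243.] 425 z 44.5 [483.5 -84.6  62.3  48.8   7.5] mean [481.5 -84.8  44.4]
sc
[269. 241.] 413 z 45.0 [482.2 -84.2  61.4  49.4   5.6] mean [482.9 -83.9  44.9]
```

send_rows --deltas '[{"dx":0.2,"dy":-1.5,"dz":0.2,"rx":1.2,"ry":0.14,"rz":0},{"dx":0.4,"dy":-3,"dz":0.4,"rx":2.4,"ry":0.28,"rz":0},{"dx":0.5,"dy":-4.5,"dz":0.6,"rx":3.6,"ry":0.42,"rz":0},{"dx":0.7,"dy":-6,"dz":0.8,"rx":4.8,"ry":0.56,"rz":0},{"dx":0.9,"dy":-7.5,"dz":1,"rx":6,"ry":0.7,"rz":0}]'

```text
clock: 5.52
tcp_pos: [0.5564, 0.0131, 0.1398]
orientation: [0.185, -3.135, -0.004]
contact_force: [-2.9, 0.4, -1.8]
grip_width: 0.0392
gripper_force: 76.3
```

send_rows --deltas '[{"dx":0.2,"dy":-1.5,"dz":0.1,"rx":1.2,"ry":0.14,"rz":0},{"dx":0.4,"dy":-3,"dz":0.3,"rx":2.4,"ry":0.28,"rz":0},{"dx":0.5,"dy":-4.5,"dz":0.4,"rx":3.6,"ry":0.42,"rz":0},{"dx":0.7,"dy":-6,"dz":0.5,"rx":4.8,"ry":0.56,"rz":0},{"dx":0.9,"dy":-7.5,"dz":0.5,"rx":6,"ry":0.7,"rz":0}]'

```text
clock: 5.93
tcp_pos: [0.5572, 0.005, 0.1404]
orientation: [0.186, -3.124, -0.168]
contact_force: [-3.6, -1.0, 1.6]
grip_width: 0.039
gripper_force: 76.5
```

send_rows --deltas '[{"dx":-0.2,"dy":1.5,"dz":0.2,"rx":-1.2,"ry":-0.14,"rz":0},{"dx":-0.4,"dy":3,"dz":0.4,"rx":-2.4,"ry":-0.28,"rz":0},{"dx":-0.5,"dy":4.5,"dz":0.6,"rx":-3.6,"ry":-0.42,"rz":0},{"dx":-0.7,"dy":6,"dz":0.8,"rx":-4.8,"ry":-0.56,"rz":0},{"dx":-0.9,"dy":7.5,"dz":1,"rx":-6,"ry":-0.7,"rz":0}]'

```text
clock: 6.35
tcp_pos: [0.5562, 0.0123, 0.141]
orientation: [0.183, -3.135, 0.0]
contact_force: [-2.2, -2.6, -3.1]
grip_width: 0.039
gripper_force: 76.0
```

send_rows --deltas '[{"dx":-0.2,"dy":1.5,"dz":0.1,"rx":-1.2,"ry":-0.14,"rz":0},{"dx":-0.4,"dy":3,"dz":0.3,"rx":-2.4,"ry":-0.28,"rz":0},{"dx":-0.5,"dy":4.5,"dz":0.4,"rx":-3.6,"ry":-0.42,"rz":0},{"dx":-0.7,"dy":6,"dz":0.5,"rx":-4.8,"ry":-0.56,"rz":0},{"dx":-0.9,"dy":7.5,"dz":0.5,"rx":-6,"ry":-0.7,"rz":0}]'

```text
clock: 6.77
tcp_pos: [0.5555, 0.0203, 0.1417]
orientation: [-0.183, 3.127, -0.165]
contact_force: [-1.6, -0.6, -1.3]
grip_width: 0.0387
gripper_force: 76.2
```

```bash
python3 -c "
from h import *
chk()"
```

```text
6.7667 [0.5555 0.0203 0.1417] [-0.183  3.127 -0.165] [-1.6 -0.6 -1.3] 0.038712416273088635 76.16666436195374
[369. 243.] 427 z 44.7 [482.2 -85.   60.3  49.5   5.1] mean [481.6 -84.6  44.6]
sc
[269. 241.] 404 z 45.0 [479.7 -84.2  65.   49.1   4.9] mean [482.8 -84.   44.9]
```

send_rows --deltas '[{"dx":0.2,"dy":-1.5,"dz":0.2,"rx":1.2,"ry":0.14,"rz":0},{"dx":0.4,"dy":-3,"dz":0.4,"rx":2.4,"ry":0.28,"rz":0},{"dx":0.5,"dy":-4.5,"dz":0.6,"rx":3.6,"ry":0.42,"rz":0},{"dx":0.7,"dy":-6,"dz":0.8,"rx":4.8,"ry":0.56,"rz":0},{"dx":0.9,"dy":-7.5,"dz":1,"rx":6,"ry":0.7,"rz":0}]'

```text
clock: 7.28
tcp_pos: [0.5561, 0.0124, 0.1426]
orientation: [0.185, -3.134, -0.004]
contact_force: [-3.4, 0.4, -1.7]
grip_width: 0.0389
gripper_force: 76.3
```

send_rows --deltas '[{"dx":0.2,"dy":-1.5,"dz":0.2,"rx":1.2,"ry":0.14,"rz":0},{"dx":0.4,"dy":-3,"dz":0.4,"rx":2.4,"ry":0.28,"rz":0},{"dx":0.5,"dy":-4.5,"dz":0.6,"rx":3.6,"ry":0.42,"rz":0},{"dx":0.7,"dy":-6,"dz":0.7,"rx":4.8,"ry":0.56,"rz":0},{"dx":0.9,"dy":-7.5,"dz":0.8,"rx":6,"ry":0.7,"rz":0}]'

```text
clock: 7.7
tcp_pos: [0.5569, 0.0048, 0.1435]
orientation: [0.185, -3.123, -0.169]
contact_force: [-5.1, -0.4, -0.9]
grip_width: 0.0391
gripper_force: 76.4
```

send_rows --deltas '[{"dx":-0.2,"dy":1.5,"dz":0.2,"rx":-1.2,"ry":-0.14,"rz":0},{"dx":-0.4,"dy":3,"dz":0.4,"rx":-2.4,"ry":-0.28,"rz":0},{"dx":-0.5,"dy":4.5,"dz":0.6,"rx":-3.6,"ry":-0.42,"rz":0},{"dx":-0.7,"dy":6,"dz":0.8,"rx":-4.8,"ry":-0.56,"rz":0},{"dx":-0.9,"dy":7.5,"dz":1,"rx":-6,"ry":-0.7,"rz":0}]'

```text
clock: 8.12
tcp_pos: [0.5559, 0.0118, 0.1441]
orientation: [0.183, -3.134, -0.0]
contact_force: [-3.5, -1.1, -3.9]
grip_width: 0.0391
gripper_force: 76.0
```

send_rows --deltas '[{"dx":-0.2,"dy":1.5,"dz":0.2,"rx":-1.2,"ry":-0.14,"rz":0},{"dx":-0.4,"dy":3,"dz":0.4,"rx":-2.4,"ry":-0.28,"rz":0},{"dx":-0.5,"dy":4.5,"dz":0.6,"rx":-3.6,"ry":-0.42,"rz":0},{"dx":-0.7,"dy":6,"dz":0.7,"rx":-4.8,"ry":-0.56,"rz":0},{"dx":-0.9,"dy":7.5,"dz":0.8,"rx":-6,"ry":-0.7,"rz":0}]'

```text
clock: 8.53
tcp_pos: [0.5551, 0.0199, 0.1449]
orientation: [-0.183, 3.128, -0.164]
contact_force: [-3.0, -0.5, -3.9]
grip_width: 0.0388
gripper_force: 75.9
```

send_rows --deltas '[{"dx":0.2,"dy":-1.5,"dz":0.2,"rx":1.2,"ry":0.14,"rz":0},{"dx":0.4,"dy":-3,"dz":0.4,"rx":2.4,"ry":0.28,"rz":0},{"dx":0.5,"dy":-4.5,"dz":0.6,"rx":3.6,"ry":0.42,"rz":0},{"dx":0.7,"dy":-6,"dz":0.8,"rx":4.8,"ry":0.56,"rz":0},{"dx":0.9,"dy":-7.5,"dz":1,"rx":6,"ry":0.7,"rz":0}]'

```text
clock: 8.95
tcp_pos: [0.5557, 0.0132, 0.1461]
orientation: [0.186, -3.133, -0.005]
contact_force: [-4.3, 0.8, -0.9]
grip_width: 0.0388
gripper_force: 76.2
```

send_rows --deltas '[{"dx":0.2,"dy":-1.5,"dz":0.2,"rx":1.2,"ry":0.14,"rz":0},{"dx":0.4,"dy":-3,"dz":0.4,"rx":2.4,"ry":0.28,"rz":0},{"dx":0.5,"dy":-4.5,"dz":0.6,"rx":3.6,"ry":0.42,"rz":0},{"dx":0.7,"dy":-6,"dz":0.7,"rx":4.8,"ry":0.56,"rz":0},{"dx":0.9,"dy":-7.5,"dz":0.8,"rx":6,"ry":0.7,"rz":0}]'

```text
clock: 9.37
tcp_pos: [0.5566, 0.0055, 0.147]
orientation: [0.186, -3.123, -0.17]
contact_force: [-4.5, 0.9, -1.0]
grip_width: 0.039
gripper_force: 76.3
```

send_rows --deltas '[{"dx":-0.2,"dy":1.5,"dz":0.2,"rx":-1.2,"ry":-0.14,"rz":0},{"dx":-0.4,"dy":3,"dz":0.4,"rx":-2.4,"ry":-0.28,"rz":0},{"dx":-0.5,"dy":4.5,"dz":0.6,"rx":-3.6,"ry":-0.42,"rz":0},{"dx":-0.7,"dy":6,"dz":0.8,"rx":-4.8,"ry":-0.56,"rz":0},{"dx":-0.9,"dy":7.5,"dz":1,"rx":-6,"ry":-0.7,"rz":0}]'

```text
clock: 9.78
tcp_pos: [0.5557, 0.0119, 0.1477]
orientation: [0.184, -3.133, -0.0]
contact_force: [-2.6, -1.5, -3.1]
grip_width: 0.0391
gripper_force: 76.0
```

send_rows --deltas '[{"dx":-0.2,"dy":1.5,"dz":0.2,"rx":-1.2,"ry":-0.14,"rz":0},{"dx":-0.4,"dy":3,"dz":0.4,"rx":-2.4,"ry":-0.28,"rz":0},{"dx":-0.5,"dy":4.5,"dz":0.6,"rx":-3.6,"ry":-0.42,"rz":0},{"dx":-0.7,"dy":6,"dz":0.7,"rx":-4.8,"ry":-0.56,"rz":0},{"dx":-0.9,"dy":7.5,"dz":0.8,"rx":-6,"ry":-0.7,"rz":0}]'

```text
clock: 10.2
tcp_pos: [0.5547, 0.0201, 0.1484]
orientation: [-0.184, 3.129, -0.164]
contact_force: [-3.8, 0.4, -3.0]
grip_width: 0.0384
gripper_force: 76.0
```

```bash
python3 -c "
from h import *
chk()
d=load('scene')
cv2.imwrite('pics/c3.png',cv2.convertScaleAbs(cv2.resize(d['frame'][190:310,230:390],None,fx=5,fy=5,interpolation=cv2.INTER_CUBIC),alpha=1.4))"
```

```text
10.2 [0.5547 0.0201 0.1484] [-0.184  3.129 -0.164] [-3.8  0.4 -3. ] 0.03840224160883559 75.96365332603455
[369. 243.] 427 z 44.6 [482.  -85.2  60.2  49.5   5.8] mean [481.7 -84.9  44.6]
sc
[269. 241.] 401 z 45.0 [481.6 -84.1  61.4  49.5   4.6] mean [482.9 -83.9  44.9]
```

View pics/c3.png

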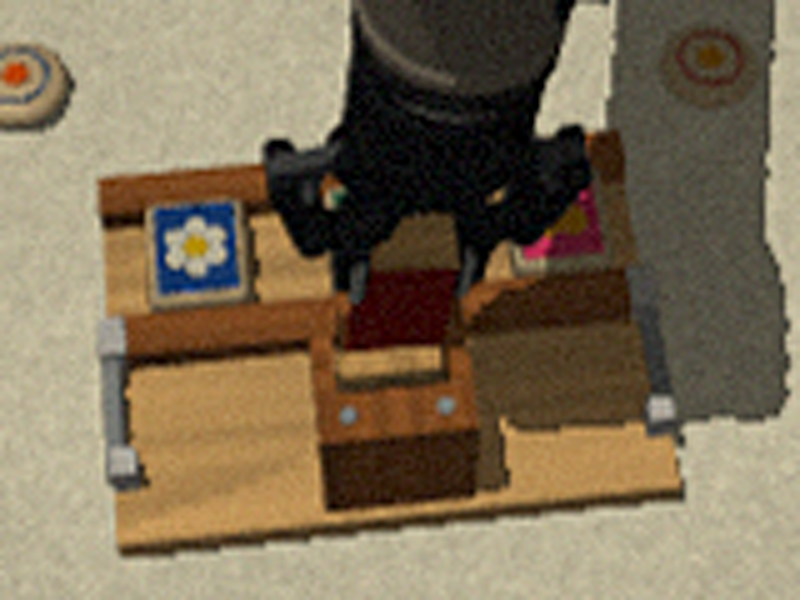

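The wedge has risen about 15 mm, with the head at crop(400,305) and the clamp still. Two more swings, ending upright.

send_rows --deltas '[{"dx":0,"dy":-1.5,"dz":0.2,"rx":1.2,"ry":0.14,"rz":0},{"dx":0.1,"dy":-3,"dz":0.4,"rx":2.4,"ry":0.28,"rz":0},{"dx":0,"dy":-4.5,"dz":0.6,"rx":3.6,"ry":0.42,"rz":0},{"dx":0,"dy":-6,"dz":0.8,"rx":4.8,"ry":0.56,"rz":0},{"dx":0.1,"dy":-7.5,"dz":1,"rx":6,"ry":0.7,"rz":0}]'

```text
clock: 10.72
tcp_pos: [0.5555, 0.0127, 0.1499]
orientation: [0.185, -3.135, -0.005]
contact_force: [-4.2, 1.2, -1.2]
grip_width: 0.0393
gripper_force: 76.2
```

send_rows --deltas '[{"dx":0.2,"dy":-1.5,"dz":0.2,"rx":1.2,"ry":0.14,"rz":0},{"dx":0.4,"dy":-3,"dz":0.4,"rx":2.4,"ry":0.28,"rz":0},{"dx":0.5,"dy":-4.5,"dz":0.6,"rx":3.6,"ry":0.42,"rz":0},{"dx":0.7,"dy":-6,"dz":0.7,"rx":4.8,"ry":0.56,"rz":0},{"dx":0.9,"dy":-7.5,"dz":0.8,"rx":6,"ry":0.7,"rz":0}]'

```text
clock: 11.13
tcp_pos: [0.5566, 0.0047, 0.1509]
orientation: [0.185, -3.124, -0.169]
contact_force: [-4.4, 0.1, 0.2]
grip_width: 0.0387
gripper_force: 76.3
```

send_rows --deltas '[{"dx":-0.2,"dy":1.5,"dz":0.2,"rx":-1.2,"ry":-0.14,"rz":0},{"dx":-0.4,"dy":3,"dz":0.4,"rx":-2.4,"ry":-0.28,"rz":0},{"dx":-0.5,"dy":4.5,"dz":0.6,"rx":-3.6,"ry":-0.42,"rz":0},{"dx":-0.7,"dy":6,"dz":0.8,"rx":-4.8,"ry":-0.56,"rz":0},{"dx":-0.9,"dy":7.5,"dz":1,"rx":-6,"ry":-0.7,"rz":0}]'

```text
clock: 11.55
tcp_pos: [0.5556, 0.0115, 0.1516]
orientation: [0.183, -3.135, -0.0]
contact_force: [-2.5, -0.4, -2.4]
grip_width: 0.0386
gripper_force: 76.0
```

send_rows --deltas '[{"dx":-0.2,"dy":1.5,"dz":0.2,"rx":-1.2,"ry":-0.14,"rz":0},{"dx":-0.4,"dy":3,"dz":0.4,"rx":-2.4,"ry":-0.28,"rz":0},{"dx":-0.5,"dy":4.5,"dz":0.6,"rx":-3.6,"ry":-0.42,"rz":0},{"dx":-0.7,"dy":6,"dz":0.7,"rx":-4.8,"ry":-0.56,"rz":0},{"dx":-0.9,"dy":7.5,"dz":0.8,"rx":-6,"ry":-0.7,"rz":0}]'

```text
clock: 11.97
tcp_pos: [0.5546, 0.0199, 0.1523]
orientation: [-0.183, 3.127, -0.163]
contact_force: [-3.3, 0.8, -2.6]
grip_width: 0.0393
gripper_force: 76.0
```

send_rows --deltas '[{"dx":0.2,"dy":-1.5,"dz":0.2,"rx":1.2,"ry":0.14,"rz":0},{"dx":0.4,"dy":-3,"dz":0.4,"rx":2.4,"ry":0.28,"rz":0},{"dx":0.5,"dy":-4.5,"dz":0.6,"rx":3.6,"ry":0.42,"rz":0},{"dx":0.7,"dy":-6,"dz":0.8,"rx":4.8,"ry":0.56,"rz":0},{"dx":0.9,"dy":-7.5,"dz":1,"rx":6,"ry":0.7,"rz":0}]'

```text
clock: 12.38
tcp_pos: [0.5556, 0.0129, 0.1535]
orientation: [0.185, -3.135, -0.006]
contact_force: [-3.4, 1.4, -1.2]
grip_width: 0.0391
gripper_force: 76.3
```

send_rows --deltas '[{"dx":0,"dy":0,"dz":0.6,"rx":0,"ry":0,"rz":0},{"dx":0,"dy":0,"dz":1.2,"rx":0,"ry":0,"rz":0},{"dx":0,"dy":0,"dz":1.8,"rx":0,"ry":0,"rz":0}]'

```text
clock: 12.63
tcp_pos: [0.5555, 0.0121, 0.1549]
orientation: [0.184, -3.135, 0.0]
contact_force: [-3.9, -0.0, -5.5]
grip_width: 0.0391
gripper_force: 75.6
```

send_rows --deltas '[{"dx":0,"dy":0,"dz":1,"rx":0,"ry":0,"rz":0},{"dx":0,"dy":0,"dz":2,"rx":0,"ry":0,"rz":0},{"dx":0,"dy":0,"dz":3,"rx":0,"ry":0,"rz":0},{"dx":0,"dy":0,"dz":4,"rx":0,"ry":0,"rz":0},{"dx":0,"dy":0,"dz":5,"rx":0,"ry":0,"rz":0}]'

```text
clock: 13.05
tcp_pos: [0.5558, 0.0122, 0.1603]
orientation: [0.184, -3.135, 0.0]
contact_force: [-4.5, 0.6, -6.1]
grip_width: 0.0387
gripper_force: 75.6
```

send_rows --deltas '[{"dx":0,"dy":0,"dz":2,"rx":0,"ry":0,"rz":0},{"dx":0,"dy":0,"dz":4,"rx":0,"ry":0,"rz":0},{"dx":0,"dy":0,"dz":6,"rx":0,"ry":0,"rz":0},{"dx":0,"dy":0,"dz":8,"rx":0,"ry":0,"rz":0},{"dx":0,"dy":0,"dz":10,"rx":0,"ry":0,"rz":0}]'

```text
clock: 13.47
tcp_pos: [0.556, 0.0121, 0.1706]
orientation: [0.184, -3.136, -0.0]
contact_force: [-4.7, 0.2, -5.8]
grip_width: 0.0391
gripper_force: 75.6
```

```bash
python3 -c "
from h import *
chk()"
```

```text
13.4667 [0.556  0.0121 0.1706] [ 0.184 -3.136 -0.   ] [-4.7  0.2 -5.8] 0.03906653666275085 75.64187049865723
[298. 251.] 434 z 44.3 [463.3  95.   59.8  49.7   5.5] mean [463.   95.3  44.3]
sc
[342. 234.] 352 z 45.1 [462.4  95.7  61.   49.7   7. ] mean [465.8  97.8  45. ]
[269. 241.] 397 z 45.2 [482.1 -83.7  60.7  49.6   3.7] mean [483.  -84.2  45.1]
```

send_rows --deltas '[{"dx":-0.3,"dy":0,"dz":3,"rx":0,"ry":0,"rz":0},{"dx":-0.6,"dy":0,"dz":6,"rx":0,"ry":0,"rz":0},{"dx":-1,"dy":0,"dz":10,"rx":0,"ry":0,"rz":0},{"dx":-1,"dy":0,"dz":14,"rx":0,"ry":0,"rz":0},{"dx":-1,"dy":0,"dz":18,"rx":0,"ry":0,"rz":0}]'

```text
clock: 13.98
tcp_pos: [0.5556, 0.0121, 0.1891]
orientation: [-0.184, 3.135, -0.0]
contact_force: [-4.9, -0.1, -3.4]
grip_width: 0.0394
gripper_force: 75.9
```

send_rows --deltas '[{"dx":0,"dy":0,"dz":6,"rx":0,"ry":0,"rz":0},{"dx":0,"dy":0,"dz":14,"rx":0,"ry":0,"rz":0},{"dx":0,"dy":0,"dz":24,"rx":0,"ry":0,"rz":0},{"dx":0,"dy":0,"dz":38,"rx":0,"ry":0,"rz":0},{"dx":0,"dy":0,"dz":52,"rx":0,"ry":0,"rz":0}]'

```text
clock: 14.4
tcp_pos: [0.5575, 0.0123, 0.243]
orientation: [-0.184, 3.131, 0.0]
contact_force: [0.5, -0.4, -0.6]
grip_width: 0.039
gripper_force: 76.3
```

send_rows --deltas '[{"dx":0,"dy":0,"dz":20,"rx":0,"ry":0,"rz":0},{"dx":0,"dy":0,"dz":20,"rx":0,"ry":0,"rz":0},{"dx":0,"dy":0,"dz":20,"rx":0,"ry":0,"rz":0}]'

```text
clock: 14.65
tcp_pos: [0.5577, 0.0124, 0.2631]
orientation: [-0.184, 3.129, 0.001]
contact_force: [-0.5, -1.1, -1.2]
grip_width: 0.0388
gripper_force: 76.2
```

Run:
```python
from h import *
chk()
for n in('top','scene'):
    d=load(n); p=cloud(d)
    print(n); blobs(d,box(400,480,150,200) if n=='top' else box(150,220,280,340),.050,.0665,200)
d=load('scene')
cv2.imwrite('pics/c4.png',cv2.convertScaleAbs(cv2.resize(d['frame'][150:350,130:390],None,fx=3,fy=3,interpolation=cv2.INTER_CUBIC),alpha=1.4))
```

```text
14.65 [0.5577 0.0124 0.2631] [-1.840e-01  3.129e+00  1.000e-03] [-0.5 -1.1 -1.2] 0.038824761700283414 76.23572587966919
[298. 251.] 423 z 44.4 [463.3  95.3  59.4  49.8   6.3] mean [463.1  95.3  44.4]
sc
[341. 234.] 390 z 44.8 [462.8  96.   61.   49.9   5.9] mean [464.   95.6  44.8]
[269. 241.] 396 z 45.1 [480.3 -83.8  60.5  49.5   3.3] mean [482.8 -84.2  44.9]
top
[439. 174.] 754 z 55.2 [ 658.6 -270.1   91.2   71.6   83.1] mean [ 658.1 -269.9   55.2]
scene
[183. 306.] 987 z 55.5 [ 656.7 -269.8   91.5   70.9   83.2] mean [ 657.6 -269.    55.4]
```

View pics/c4.png

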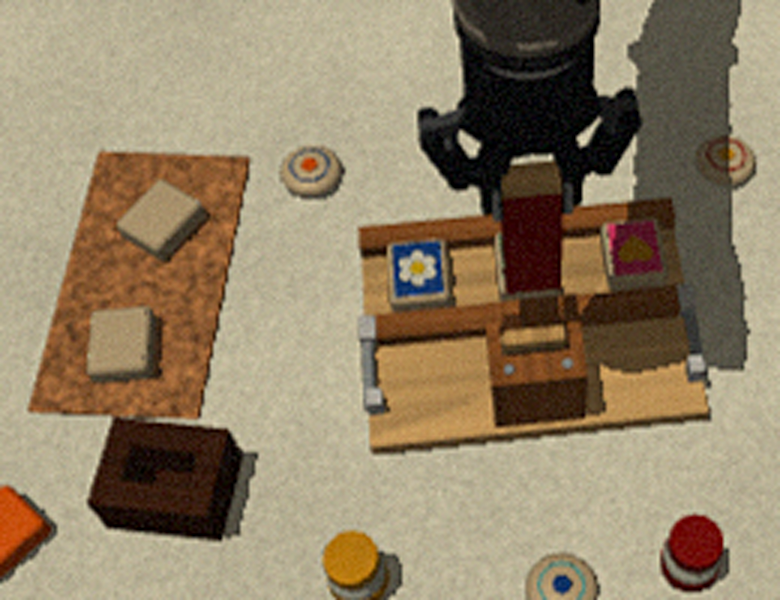

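The wedge is clear of the slot: its face is at crop(530,245), the block slot at (160,462), and the blanks at (162,218) and (123,343). I'm measuring the wedge in the hand from its upright face.

```bash
cat >> h.py <<'E'
def wedge_in_hand():
    "red front face relative to TCP, in tool-aligned axes (a: wedge x, b: wedge y)"
    d=load('scene'); p=cloud(d)*1000; o=r.get_obs(); t=np.array(o['tcp_pos'])*1000
    M=R.from_rotvec(o['orientation']).as_matrix(); yw=M[:,1]*np.sign(M[1,1]); xw=np.array([yw[1],-yw[0],0])
    hsv=cv2.cvtColor(d['frame'],cv2.COLOR_BGR2HSV)
    q=p-t; a=q@xw; b=q@yw; z=q[...,2]
    m=(np.abs(b)<24)&(a>5)&(a<20)&(z<25)&(z>-110)&(hsv[...,1]>150)&((hsv[...,0]<5)|(hsv[...,0]>172))
    A=np.c_[np.ones(m.sum()),b[m],z[m]]; c=np.linalg.lstsq(A,a[m],rcond=None)[0]
    print('n',m.sum(),'a=%.1f slope b %.3f z %.3f'%tuple(c),'b range',np.percentile(b[m],[1,99]).round(1),'z',np.percentile(z[m],[1,99]).round(1))
    for zz in(-80,-50,-20):
        k=m&(abs(z-zz)<12); print(zz,k.sum(),np.round([a[k].mean(),*np.percentile(b[k],[2,98])],1))
E
python3 -c "
from h import *
wedge_in_hand()"
```

```text
n 534 a=11.3 slope b 0.002 z -0.001 b range [-19.4  18.2] z [-96.1  19.4]
-80 96 [ 11.3 -18.4  18.1]
-50 101 [ 11.4 -19.4  17.8]
-20 108 [ 11.3 -18.9  17.8]
```

send_rows --deltas '[{"dx":10,"dy":-30,"dz":0,"rx":0,"ry":0,"rz":-1.5},{"dx":20,"dy":-60,"dz":0,"rx":0,"ry":0,"rz":-3},{"dx":30,"dy":-90,"dz":0,"rx":0,"ry":0,"rz":-4.5},{"dx":40,"dy":-120,"dz":0,"rx":0,"ry":0,"rz":-6},{"dx":50,"dy":-150,"dz":0,"rx":0,"ry":0,"rz":-7.5}]'

```text
clock: 15.17
tcp_pos: [0.6055, -0.1391, 0.2595]
orientation: [-0.022, -3.141, 0.0]
contact_force: [1.4, 0.7, -1.4]
grip_width: 0.0387
gripper_force: 76.2
```

send_rows --deltas '[{"dx":10,"dy":-30,"dz":0,"rx":0,"ry":0,"rz":-1.5},{"dx":20,"dy":-60,"dz":0,"rx":0,"ry":0,"rz":-3},{"dx":30,"dy":-90,"dz":0,"rx":0,"ry":0,"rz":-4.5},{"dx":40,"dy":-120,"dz":-20,"rx":0,"ry":0,"rz":-6},{"dx":43.8,"dy":-131.5,"dz":-50,"rx":0,"ry":0,"rz":-6}]'

```text
clock: 15.58
tcp_pos: [0.6508, -0.276, 0.2122]
orientation: [0.194, 3.129, -0.008]
contact_force: [0.4, -0.6, 0.2]
grip_width: 0.0392
gripper_force: 76.2
```

send_rows --deltas '[{"dx":0,"dy":0,"dz":-30,"rx":0,"ry":0,"rz":0},{"dx":0,"dy":0,"dz":-40,"rx":0,"ry":0,"rz":0},{"dx":0,"dy":0,"dz":-40,"rx":0,"ry":0,"rz":0},{"dx":0,"dy":0,"dz":-40,"rx":0,"ry":0,"rz":0}]'

```text
clock: 15.92
tcp_pos: [0.6493, -0.2685, 0.1703]
orientation: [-0.184, -3.135, -0.001]
contact_force: [0.4, 0.2, 0.3]
grip_width: 0.0391
gripper_force: 76.1
```

Run:
```python
from h import *
st(); cam('scene'); wedge_in_hand(); d=cam('top')
o=cv2.resize(d['frame'][140:230,390:510],None,fx=5,fy=5,interpolation=cv2.INTER_CUBIC)
```

```text
15.9167 [ 0.6493 -0.2685  0.1703] [-1.840e-01 -3.135e+00 -1.000e-03] [0.4 0.2 0.3] 0.03912584008595013 76.14691615104675
n 374 a=9.5 slope b -0.009 z 0.006 b range [-18.5  20.1] z [-102.1   17.6]
-80 73 [  9.  -18.6  19.9]
-50 76 [  9.1 -16.4  20.2]
-20 71 [  9.3 -16.8  19.6]
```

send_rows --deltas '[{"dx":5,"dy":-2,"dz":0,"rx":0,"ry":0,"rz":0},{"dx":5,"dy":-2,"dz":-12,"rx":0,"ry":0,"rz":0},{"dx":5,"dy":-2,"dz":-24,"rx":0,"ry":0,"rz":0},{"dx":5,"dy":-2,"dz":-34,"rx":0,"ry":0,"rz":0},{"dx":5,"dy":-2,"dz":-40,"rx":0,"ry":0,"rz":0}]'

```text
clock: 16.43
tcp_pos: [0.653, -0.2707, 0.1279]
orientation: [-0.185, -3.133, -0.001]
contact_force: [1.0, 0.7, -1.2]
grip_width: 0.0391
gripper_force: 76.2
```

send_rows --deltas '[{"dx":0,"dy":0,"dz":-4,"rx":0,"ry":0,"rz":0},{"dx":0,"dy":0,"dz":-8,"rx":0,"ry":0,"rz":0},{"dx":0,"dy":0,"dz":-11,"rx":0,"ry":0,"rz":0},{"dx":0,"dy":0,"dz":-13,"rx":0,"ry":0,"rz":0},{"dx":0,"dy":0,"dz":-13,"rx":0,"ry":0,"rz":0}]'

```text
clock: 16.85
tcp_pos: [0.654, -0.2713, 0.1171]
orientation: [-0.186, -3.136, -0.0]
contact_force: [0.3, 0.5, -1.0]
grip_width: 0.0393
gripper_force: 76.2
```

send_rows --deltas '[{"dx":0,"dy":0,"dz":-2,"rx":0,"ry":0,"rz":0},{"dx":0,"dy":0,"dz":-3,"rx":0,"ry":0,"rz":0},{"dx":0,"dy":0,"dz":-3.5,"rx":0,"ry":0,"rz":0}]'

```text
clock: 17.1
tcp_pos: [0.6542, -0.2713, 0.114]
orientation: [0.186, 3.136, -0.0]
contact_force: [-0.0, 0.7, -0.4]
grip_width: 0.039
gripper_force: 76.2
```

send_rows --deltas '[{"dx":0,"dy":0,"dz":0,"rx":0,"ry":0,"rz":0},{"dx":0,"dy":0,"dz":0,"rx":0,"ry":0,"rz":0},{"dx":0,"dy":0,"dz":0,"rx":0,"ry":0,"rz":0},{"dx":0,"dy":0,"dz":0,"rx":0,"ry":0,"rz":0}]' --jaw 70

```text
clock: 17.43
tcp_pos: [0.6542, -0.2714, 0.1141]
orientation: [0.186, 3.136, -0.0]
contact_force: [0.1, -0.5, -0.0]
grip_width: 0.07
gripper_force: 0.0
```

send_rows --deltas '[{"dx":0,"dy":0,"dz":15,"rx":0,"ry":0,"rz":0},{"dx":0,"dy":0,"dz":40,"rx":0,"ry":0,"rz":0},{"dx":0,"dy":0,"dz":75,"rx":0,"ry":0,"rz":0},{"dx":0,"dy":40,"dz":75,"rx":0,"ry":0,"rz":0},{"dx":-20,"dy":80,"dz":75,"rx":0,"ry":0,"rz":0}]'

```text
clock: 17.85
tcp_pos: [0.6392, -0.1958, 0.1932]
orientation: [0.19, 3.127, -0.004]
contact_force: [1.1, 2.2, -0.5]
grip_width: 0.07
gripper_force: 0.0
```

Run:
```python
from h import *
chk()
for n in('top','scene'):
    d=load(n); W=box(400,480,140,230) if n=='top' else box(120,240,240,350)
    print(n,'wedge'); blobs(d,W,.10,.145,30)
    print('blanks'); blobs(d,box(425,495,195,310) if n=='top' else box(130,220,195,295),.022,.034,200)
```

```text
17.85 [ 0.6392 -0.1958  0.1932] [ 0.19   3.127 -0.004] [ 1.1  2.2 -0.5] 0.06995279910238561 0.0
[369. 243.] 424 z 44.7 [482.3 -85.1  59.2  49.4   5.5] mean [481.6 -84.9  44.7]
[334. 247.] 430 z 44.6 [472.9   4.1  60.5  49.    6.6] mean [472.5   4.6  44.6]
[298. 251.] 426 z 44.2 [463.2  95.1  59.1  49.2   5.8] mean [462.9  95.2  44.3]
sc
[341. 234.] 390 z 45.0 [460.3  95.7  63.6  49.4   5.5] mean [464.2  95.9  45. ]
[305. 237.] 390 z 45.2 [471.8   5.4  61.1  49.5   6.9] mean [473.8   5.   45.1]
[269. 241.] 403 z 45.2 [480.7 -84.5  62.8  48.9   5.6] mean [483.  -84.2  45. ]
top wedge
blanks
scene wedge
[175. 288.] 400 z 132.7 [ 642.4 -270.9   42.4   29.6   81.4] mean [ 645.9 -268.4  126.8]
blanks
[168. 266.] 345 z 28.2 [ 537.1 -326.1   56.7   52.5    1.2] mean [ 543.4 -327.8   28.1]
```

The wedge stands in the block, leaning slightly. Next I pick the pink stone.

send_rows --deltas '[{"dx":-20,"dy":33,"dz":0,"rx":0,"ry":0,"rz":3},{"dx":-40,"dy":66,"dz":0,"rx":0,"ry":0,"rz":6},{"dx":-60,"dy":100,"dz":0,"rx":0,"ry":0,"rz":9},{"dx":-80,"dy":134,"dz":0,"rx":0,"ry":0,"rz":12},{"dx":-100,"dy":168,"dz":0,"rx":0,"ry":0,"rz":13}]'

```text
clock: 18.37
tcp_pos: [0.5346, -0.025, 0.19]
orientation: [-0.174, 3.136, 0.0]
contact_force: [0.1, 1.3, 0.1]
grip_width: 0.07
gripper_force: 0.0
```

send_rows --deltas '[{"dx":-20,"dy":33,"dz":0,"rx":0,"ry":0,"rz":0},{"dx":-40,"dy":66,"dz":0,"rx":0,"ry":0,"rz":0},{"dx":-60,"dy":99,"dz":-20,"rx":0,"ry":0,"rz":0},{"dx":-71,"dy":119,"dz":-50,"rx":0,"ry":0,"rz":0},{"dx":-71,"dy":119,"dz":-90,"rx":0,"ry":0,"rz":0}]'

```text
clock: 18.78
tcp_pos: [0.4645, 0.0989, 0.101]
orientation: [-0.182, 3.131, 0.008]
contact_force: [1.3, 0.2, -0.8]
grip_width: 0.0702
gripper_force: 0.0
```

send_rows --deltas '[{"dx":0,"dy":0,"dz":0,"rx":0,"ry":0,"rz":0},{"dx":0,"dy":0,"dz":0,"rx":0,"ry":0,"rz":0}]'

```text
clock: 18.95
tcp_pos: [0.4636, 0.0921, 0.0987]
orientation: [0.17, -3.133, 0.003]
contact_force: [0.5, 0.2, 0.9]
grip_width: 0.07
gripper_force: 0.0
```

send_rows --deltas '[{"dx":0,"dy":0,"dz":-25,"rx":0,"ry":0,"rz":0},{"dx":0,"dy":0,"dz":-50,"rx":0,"ry":0,"rz":0},{"dx":0,"dy":0,"dz":-63,"rx":0,"ry":0,"rz":0},{"dx":0,"dy":0,"dz":-63,"rx":0,"ry":0,"rz":0}]'

```text
clock: 19.28
tcp_pos: [0.4654, 0.0917, 0.0364]
orientation: [0.167, -3.137, 0.001]
contact_force: [0.1, -0.3, 0.4]
grip_width: 0.0701
gripper_force: 0.0
```

send_rows --deltas '[{"dx":0,"dy":0,"dz":0,"rx":0,"ry":0,"rz":0},{"dx":0,"dy":0,"dz":0,"rx":0,"ry":0,"rz":0},{"dx":0,"dy":0,"dz":0,"rx":0,"ry":0,"rz":0},{"dx":0,"dy":0,"dz":0,"rx":0,"ry":0,"rz":0},{"dx":0,"dy":0,"dz":0,"rx":0,"ry":0,"rz":0}]' --jaw 44 --newtons 40

```text
clock: 19.7
tcp_pos: [0.4666, 0.0929, 0.0384]
orientation: [-0.169, 3.133, 0.002]
contact_force: [-0.1, -1.0, 7.2]
grip_width: 0.0491
gripper_force: 41.5
```

send_rows --deltas '[{"dx":0,"dy":0,"dz":5,"rx":0,"ry":0,"rz":0},{"dx":0,"dy":0,"dz":15,"rx":0,"ry":0,"rz":0},{"dx":0,"dy":0,"dz":35,"rx":0,"ry":0,"rz":0},{"dx":0,"dy":0,"dz":60,"rx":0,"ry":0,"rz":0},{"dx":-7,"dy":19,"dz":60,"rx":0,"ry":0,"rz":0}]'

```text
clock: 20.12
tcp_pos: [0.4608, 0.1091, 0.1008]
orientation: [-0.161, 3.131, 0.001]
contact_force: [0.8, -0.7, -0.8]
grip_width: 0.0488
gripper_force: 43.1
```

send_rows --deltas '[{"dx":-10,"dy":30,"dz":0,"rx":0,"ry":0,"rz":-1},{"dx":-23,"dy":67,"dz":0,"rx":0,"ry":0,"rz":-1.9},{"dx":-36,"dy":105,"dz":0,"rx":0,"ry":0,"rz":-1.9},{"dx":-49,"dy":143,"dz":0,"rx":0,"ry":0,"rz":-1.9},{"dx":-62,"dy":181,"dz":0,"rx":0,"ry":0,"rz":-1.9}]'

```text
clock: 20.53
tcp_pos: [0.3945, 0.2943, 0.0974]
orientation: [-0.118, 3.139, 0.0]
contact_force: [1.0, 0.6, -1.2]
grip_width: 0.0486
gripper_force: 43.1
```

send_rows --deltas '[{"dx":-8,"dy":29,"dz":0,"rx":0,"ry":0,"rz":0},{"dx":-8,"dy":29,"dz":-25,"rx":0,"ry":0,"rz":0},{"dx":-8,"dy":29,"dz":-45,"rx":0,"ry":0,"rz":0},{"dx":-8,"dy":29,"dz":-45,"rx":0,"ry":0,"rz":0}]'

```text
clock: 20.87
tcp_pos: [0.3852, 0.321, 0.0493]
orientation: [0.121, -3.135, 0.006]
contact_force: [-0.3, -0.4, -1.4]
grip_width: 0.0492
gripper_force: 43.0
```

Run:
```python
from h import *
chk()
d=load('scene')
cv2.imwrite('pics/c5.png',cv2.convertScaleAbs(cv2.resize(d['frame'][150:310,230:490],None,fx=3,fy=3,interpolation=cv2.INTER_CUBIC),alpha=1.4))
```

```text
20.8667 [0.3852 0.321  0.0493] [ 0.121 -3.135  0.006] [-0.3 -0.4 -1.4] 0.04919520383040097 43.01488816738129
[369. 243.] 418 z 44.6 [481.9 -85.   59.5  49.1   5.4] mean [481.4 -84.6  44.6]
[334. 247.] 425 z 44.6 [471.5   4.6  61.3  49.8   4.2] mean [472.2   4.4  44.4]
sc
[305. 237.] 399 z 45.2 [472.3   5.2  62.3  49.5   6.2] mean [473.9   5.2  44.9]
[269. 241.] 400 z 45.1 [480.9 -84.4  60.7  48.9   5.9] mean [482.9 -84.1  45.1]
```

View pics/c5.png

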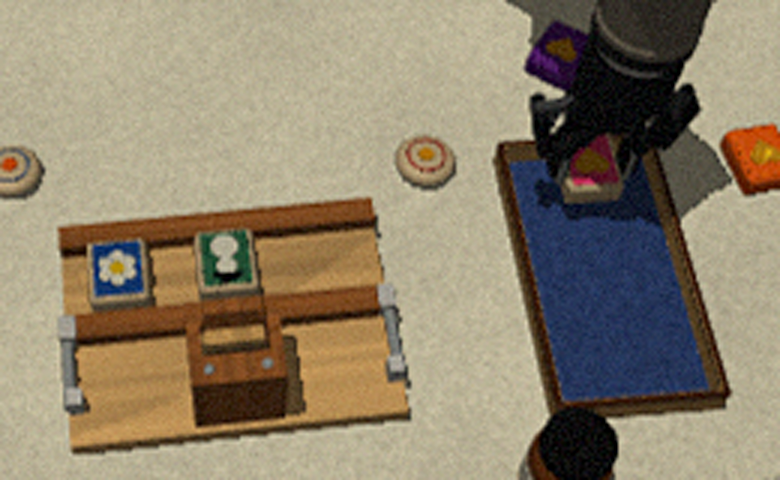

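The pink stone is held over the near end of the tray, crop(592,180), inside the walls. I'm lowering and releasing.

send_rows --deltas '[{"dx":4,"dy":0,"dz":-10,"rx":0,"ry":0,"rz":0},{"dx":4,"dy":0,"dz":-19,"rx":0,"ry":0,"rz":0},{"dx":4,"dy":0,"dz":-25,"rx":0,"ry":0,"rz":0},{"dx":4,"dy":0,"dz":-25,"rx":0,"ry":0,"rz":0}]'

```text
clock: 21.3
tcp_pos: [0.3911, 0.3211, 0.0249]
orientation: [0.117, -3.138, 0.002]
contact_force: [-0.4, 0.2, -1.8]
grip_width: 0.0487
gripper_force: 43.1
```

send_rows --deltas '[{"dx":0,"dy":0,"dz":0,"rx":0,"ry":0,"rz":0},{"dx":0,"dy":0,"dz":0,"rx":0,"ry":0,"rz":0},{"dx":0,"dy":0,"dz":0,"rx":0,"ry":0,"rz":0}]' --jaw 66

```text
clock: 21.55
tcp_pos: [0.3918, 0.3222, 0.0263]
orientation: [-0.118, 3.139, 0.001]
contact_force: [0.6, -0.2, -0.1]
grip_width: 0.0659
gripper_force: 0.0
```

send_rows --deltas '[{"dx":0,"dy":0,"dz":15,"rx":0,"ry":0,"rz":0},{"dx":0,"dy":0,"dz":45,"rx":0,"ry":0,"rz":0},{"dx":0,"dy":0,"dz":75,"rx":0,"ry":0,"rz":0},{"dx":0,"dy":0,"dz":75,"rx":0,"ry":0,"rz":0}]'

```text
clock: 21.88
tcp_pos: [0.3941, 0.3242, 0.1059]
orientation: [-0.117, 3.133, 0.01]
contact_force: [-0.1, 0.4, 0.6]
grip_width: 0.066
gripper_force: 0.0
```

send_rows --deltas '[{"dx":10,"dy":-38,"dz":0,"rx":0,"ry":0,"rz":0},{"dx":19,"dy":-76,"dz":0,"rx":0,"ry":0,"rz":0},{"dx":29,"dy":-114,"dz":0,"rx":0,"ry":0,"rz":1.9},{"dx":39,"dy":-152,"dz":0,"rx":0,"ry":0,"rz":1.9},{"dx":48,"dy":-190,"dz":0,"rx":0,"ry":0,"rz":1.9}]' --jaw 70

```text
clock: 22.3
tcp_pos: [0.4399, 0.1304, 0.1013]
orientation: [-0.172, 3.136, 0.001]
contact_force: [0.7, -0.8, 0.2]
grip_width: 0.0702
gripper_force: 0.0
```

send_rows --deltas '[{"dx":10,"dy":-38,"dz":0,"rx":0,"ry":0,"rz":0},{"dx":19,"dy":-76,"dz":0,"rx":0,"ry":0,"rz":0},{"dx":29,"dy":-114,"dz":0,"rx":0,"ry":0,"rz":0},{"dx":33,"dy":-127,"dz":0,"rx":0,"ry":0,"rz":0},{"dx":33,"dy":-127,"dz":0,"rx":0,"ry":0,"rz":0}]'

```text
clock: 22.72
tcp_pos: [0.4734, 0.0004, 0.1013]
orientation: [-0.159, 3.136, -0.002]
contact_force: [0.7, -0.2, 0.3]
grip_width: 0.07
gripper_force: 0.0
```

send_rows --deltas '[{"dx":0,"dy":0,"dz":0,"rx":0,"ry":0,"rz":0},{"dx":0,"dy":0,"dz":0,"rx":0,"ry":0,"rz":0}]'

```text
clock: 22.88
tcp_pos: [0.4723, 0.0062, 0.1009]
orientation: [0.173, -3.137, -0.001]
contact_force: [0.2, 0.5, -0.9]
grip_width: 0.07
gripper_force: 0.0
```

send_rows --deltas '[{"dx":0,"dy":-1,"dz":-30,"rx":0,"ry":0,"rz":0},{"dx":0,"dy":-1,"dz":-55,"rx":0,"ry":0,"rz":0},{"dx":0,"dy":-1,"dz":-65,"rx":0,"ry":0,"rz":0},{"dx":0,"dy":-1,"dz":-65,"rx":0,"ry":0,"rz":0}]'

```text
clock: 23.22
tcp_pos: [0.4705, 0.0053, 0.034]
orientation: [0.175, -3.132, -0.0]
contact_force: [-0.4, 0.1, 0.9]
grip_width: 0.0702
gripper_force: 0.0
```

send_rows --deltas '[{"dx":0,"dy":0,"dz":0,"rx":0,"ry":0,"rz":0},{"dx":0,"dy":0,"dz":0,"rx":0,"ry":0,"rz":0},{"dx":0,"dy":0,"dz":0,"rx":0,"ry":0,"rz":0},{"dx":0,"dy":0,"dz":0,"rx":0,"ry":0,"rz":0},{"dx":0,"dy":0,"dz":0,"rx":0,"ry":0,"rz":0}]' --jaw 44

```text
clock: 23.63
tcp_pos: [0.4733, 0.0043, 0.0369]
orientation: [-0.171, 3.135, 0.001]
contact_force: [-2.6, 0.4, 8.2]
grip_width: 0.049
gripper_force: 42.6
```

send_rows --deltas '[{"dx":0,"dy":0,"dz":5,"rx":0,"ry":0,"rz":0},{"dx":0,"dy":0,"dz":15,"rx":0,"ry":0,"rz":0},{"dx":0,"dy":0,"dz":35,"rx":0,"ry":0,"rz":0},{"dx":0,"dy":0,"dz":60,"rx":0,"ry":0,"rz":0},{"dx":0,"dy":23,"dz":60,"rx":0,"ry":0,"rz":0}]'

```text
clock: 24.05
tcp_pos: [0.4744, 0.0228, 0.1001]
orientation: [-0.159, 3.132, -0.002]
contact_force: [1.2, 0.1, -0.3]
grip_width: 0.0492
gripper_force: 43.2
```

send_rows --deltas '[{"dx":0,"dy":35,"dz":0,"rx":0,"ry":0,"rz":-1},{"dx":-1,"dy":73,"dz":0,"rx":0,"ry":0,"rz":-1.9},{"dx":-1,"dy":112,"dz":0,"rx":0,"ry":0,"rz":-1.9},{"dx":-2,"dy":151,"dz":0,"rx":0,"ry":0,"rz":-1.9},{"dx":-2,"dy":190,"dz":0,"rx":0,"ry":0,"rz":-1.9}]'

```text
clock: 24.47
tcp_pos: [0.4698, 0.2184, 0.0968]
orientation: [0.118, -3.139, 0.0]
contact_force: [1.8, 0.0, -1.9]
grip_width: 0.0489
gripper_force: 43.2
```

send_rows --deltas '[{"dx":0,"dy":38,"dz":0,"rx":0,"ry":0,"rz":0},{"dx":-1,"dy":75,"dz":0,"rx":0,"ry":0,"rz":0},{"dx":-1,"dy":110,"dz":0,"rx":0,"ry":0,"rz":0},{"dx":-1,"dy":110,"dz":-20,"rx":0,"ry":0,"rz":0},{"dx":-1,"dy":110,"dz":-40,"rx":0,"ry":0,"rz":0}]'

```text
clock: 24.88
tcp_pos: [0.4694, 0.331, 0.0572]
orientation: [-0.126, 3.137, 0.005]
contact_force: [-0.8, -1.1, -3.4]
grip_width: 0.0491
gripper_force: 43.2
```

send_rows --deltas '[{"dx":0,"dy":0,"dz":0,"rx":0,"ry":0,"rz":0},{"dx":0,"dy":0,"dz":0,"rx":0,"ry":0,"rz":0}]'

```text
clock: 25.05
tcp_pos: [0.4686, 0.3258, 0.0557]
orientation: [0.118, -3.137, 0.004]
contact_force: [-0.0, -0.4, -1.8]
grip_width: 0.0488
gripper_force: 43.2
```

send_rows --deltas '[{"dx":0,"dy":0,"dz":-15,"rx":0,"ry":0,"rz":0},{"dx":0,"dy":0,"dz":-26,"rx":0,"ry":0,"rz":0},{"dx":0,"dy":0,"dz":-32,"rx":0,"ry":0,"rz":0},{"dx":0,"dy":0,"dz":-32,"rx":0,"ry":0,"rz":0}]'

```text
clock: 25.38
tcp_pos: [0.469, 0.326, 0.0233]
orientation: [0.117, -3.138, 0.002]
contact_force: [0.2, -0.6, -2.9]
grip_width: 0.049
gripper_force: 43.2
```

send_rows --deltas '[{"dx":0,"dy":0,"dz":0,"rx":0,"ry":0,"rz":0},{"dx":0,"dy":0,"dz":0,"rx":0,"ry":0,"rz":0},{"dx":0,"dy":0,"dz":0,"rx":0,"ry":0,"rz":0}]' --jaw 66

```text
clock: 25.63
tcp_pos: [0.4701, 0.3273, 0.0248]
orientation: [-0.118, 3.138, 0.002]
contact_force: [0.3, -0.7, 0.3]
grip_width: 0.0659
gripper_force: 0.0
```

send_rows --deltas '[{"dx":0,"dy":0,"dz":15,"rx":0,"ry":0,"rz":0},{"dx":0,"dy":0,"dz":45,"rx":0,"ry":0,"rz":0},{"dx":0,"dy":0,"dz":77,"rx":0,"ry":0,"rz":0},{"dx":1,"dy":-36,"dz":77,"rx":0,"ry":0,"rz":0},{"dx":2,"dy":-72,"dz":77,"rx":0,"ry":0,"rz":0}]'

```text
clock: 26.05
tcp_pos: [0.473, 0.2577, 0.1037]
orientation: [-0.126, 3.134, 0.007]
contact_force: [0.8, -1.4, -0.2]
grip_width: 0.0659
gripper_force: 0.0
```

send_rows --deltas '[{"dx":1,"dy":-38,"dz":0,"rx":0,"ry":0,"rz":0},{"dx":2,"dy":-76,"dz":0,"rx":0,"ry":0,"rz":0},{"dx":4,"dy":-114,"dz":0,"rx":0,"ry":0,"rz":1.9},{"dx":5,"dy":-152,"dz":0,"rx":0,"ry":0,"rz":1.9},{"dx":6,"dy":-190,"dz":0,"rx":0,"ry":0,"rz":1.9}]' --jaw 70

```text
clock: 26.47
tcp_pos: [0.4777, 0.0633, 0.1017]
orientation: [-0.171, 3.135, 0.001]
contact_force: [1.2, -0.2, 0.4]
grip_width: 0.07
gripper_force: 0.0
```

send_rows --deltas '[{"dx":1,"dy":-38,"dz":0,"rx":0,"ry":0,"rz":0},{"dx":2,"dy":-76,"dz":0,"rx":0,"ry":0,"rz":0},{"dx":4,"dy":-114,"dz":0,"rx":0,"ry":0,"rz":0},{"dx":5,"dy":-150,"dz":0,"rx":0,"ry":0,"rz":0},{"dx":5,"dy":-150,"dz":0,"rx":0,"ry":0,"rz":0}]'

```text
clock: 26.88
tcp_pos: [0.4824, -0.0934, 0.1021]
orientation: [-0.154, 3.136, -0.006]
contact_force: [-0.4, -0.1, 0.4]
grip_width: 0.0699
gripper_force: 0.0
```

send_rows --deltas '[{"dx":0,"dy":0,"dz":0,"rx":0,"ry":0,"rz":0},{"dx":0,"dy":0,"dz":0,"rx":0,"ry":0,"rz":0},{"dx":0,"dy":0,"dz":0,"rx":0,"ry":0,"rz":0}]'

```text
clock: 27.13
tcp_pos: [0.4827, -0.0834, 0.1011]
orientation: [-0.174, 3.136, 0.001]
contact_force: [0.1, 0.2, 0.1]
grip_width: 0.0699
gripper_force: 0.0
```

send_rows --deltas '[{"dx":0,"dy":-1,"dz":-30,"rx":0,"ry":0,"rz":0},{"dx":0,"dy":-1,"dz":-55,"rx":0,"ry":0,"rz":0},{"dx":0,"dy":-1,"dz":-65,"rx":0,"ry":0,"rz":0},{"dx":0,"dy":-1,"dz":-65,"rx":0,"ry":0,"rz":0}]'

```text
clock: 27.47
tcp_pos: [0.4809, -0.0845, 0.034]
orientation: [0.174, -3.132, -0.001]
contact_force: [-0.3, 0.8, 0.6]
grip_width: 0.0699
gripper_force: 0.0
```

send_rows --deltas '[{"dx":0,"dy":0,"dz":0,"rx":0,"ry":0,"rz":0},{"dx":0,"dy":0,"dz":0,"rx":0,"ry":0,"rz":0},{"dx":0,"dy":0,"dz":0,"rx":0,"ry":0,"rz":0},{"dx":0,"dy":0,"dz":0,"rx":0,"ry":0,"rz":0},{"dx":0,"dy":0,"dz":0,"rx":0,"ry":0,"rz":0}]' --jaw 44

```text
clock: 27.88
tcp_pos: [0.4834, -0.0859, 0.037]
orientation: [-0.171, 3.135, 0.0]
contact_force: [-1.5, 0.6, 7.0]
grip_width: 0.0489
gripper_force: 42.8
```

send_rows --deltas '[{"dx":0,"dy":0,"dz":5,"rx":0,"ry":0,"rz":0},{"dx":0,"dy":0,"dz":15,"rx":0,"ry":0,"rz":0},{"dx":0,"dy":0,"dz":35,"rx":0,"ry":0,"rz":0},{"dx":0,"dy":0,"dz":70,"rx":0,"ry":0,"rz":0},{"dx":0,"dy":23,"dz":85,"rx":0,"ry":0,"rz":0}]'

```text
clock: 28.3
tcp_pos: [0.4831, -0.0677, 0.1245]
orientation: [-0.159, 3.135, -0.004]
contact_force: [0.4, 0.2, -1.7]
grip_width: 0.0491
gripper_force: 42.8
```

send_rows --deltas '[{"dx":-2,"dy":35,"dz":0,"rx":0,"ry":0,"rz":-1},{"dx":-4,"dy":73,"dz":0,"rx":0,"ry":0,"rz":-1.9},{"dx":-6,"dy":112,"dz":0,"rx":0,"ry":0,"rz":-1.9},{"dx":-4,"dy":151,"dz":0,"rx":0,"ry":0,"rz":-1.9},{"dx":5,"dy":189,"dz":0,"rx":0,"ry":0,"rz":-1.9}]'

```text
clock: 28.72
tcp_pos: [0.4854, 0.1273, 0.1216]
orientation: [0.118, -3.138, 0.0]
contact_force: [1.0, -0.6, -1.7]
grip_width: 0.0488
gripper_force: 42.9
```

send_rows --deltas '[{"dx":11,"dy":37,"dz":0,"rx":0,"ry":0,"rz":0},{"dx":22,"dy":74,"dz":0,"rx":0,"ry":0,"rz":0},{"dx":33,"dy":111,"dz":0,"rx":0,"ry":0,"rz":0},{"dx":44,"dy":148,"dz":0,"rx":0,"ry":0,"rz":0},{"dx":55,"dy":185,"dz":0,"rx":0,"ry":0,"rz":0}]'

```text
clock: 29.13
tcp_pos: [0.5423, 0.3123, 0.1216]
orientation: [0.118, -3.139, 0.001]
contact_force: [0.9, -0.5, -1.2]
grip_width: 0.0489
gripper_force: 42.9
```

send_rows --deltas '[{"dx":7,"dy":21,"dz":-15,"rx":0,"ry":0,"rz":0},{"dx":7,"dy":21,"dz":-45,"rx":0,"ry":0,"rz":0},{"dx":7,"dy":21,"dz":-65,"rx":0,"ry":0,"rz":0},{"dx":7,"dy":21,"dz":-65,"rx":0,"ry":0,"rz":0}]'

```text
clock: 29.47
tcp_pos: [0.5462, 0.3303, 0.052]
orientation: [0.12, -3.132, 0.008]
contact_force: [-0.4, -1.7, -2.3]
grip_width: 0.049
gripper_force: 42.8
```

send_rows --deltas '[{"dx":0,"dy":0,"dz":0,"rx":0,"ry":0,"rz":0}]'

```text
clock: 29.55
tcp_pos: [0.5486, 0.3308, 0.0555]
orientation: [0.118, -3.137, 0.004]
contact_force: [0.9, 0.1, -1.4]
grip_width: 0.0492
gripper_force: 42.8
```

send_rows --deltas '[{"dx":0,"dy":0,"dz":-15,"rx":0,"ry":0,"rz":0},{"dx":0,"dy":0,"dz":-26,"rx":0,"ry":0,"rz":0},{"dx":0,"dy":0,"dz":-32,"rx":0,"ry":0,"rz":0},{"dx":0,"dy":0,"dz":-32,"rx":0,"ry":0,"rz":0}]'

```text
clock: 29.88
tcp_pos: [0.5489, 0.3313, 0.0235]
orientation: [0.118, -3.138, 0.001]
contact_force: [-0.9, 1.3, -2.0]
grip_width: 0.0487
gripper_force: 42.8
```

send_rows --deltas '[{"dx":0,"dy":0,"dz":0,"rx":0,"ry":0,"rz":0},{"dx":0,"dy":0,"dz":0,"rx":0,"ry":0,"rz":0},{"dx":0,"dy":0,"dz":0,"rx":0,"ry":0,"rz":0}]' --jaw 66

```text
clock: 30.13
tcp_pos: [0.5502, 0.3323, 0.025]
orientation: [-0.118, 3.138, 0.001]
contact_force: [0.2, 0.3, -0.0]
grip_width: 0.0661
gripper_force: 0.0
```

send_rows --deltas '[{"dx":0,"dy":0,"dz":15,"rx":0,"ry":0,"rz":0},{"dx":0,"dy":0,"dz":45,"rx":0,"ry":0,"rz":0},{"dx":0,"dy":0,"dz":80,"rx":0,"ry":0,"rz":0},{"dx":-5,"dy":-20,"dz":110,"rx":0,"ry":0,"rz":0},{"dx":-15,"dy":-55,"dz":120,"rx":0,"ry":0,"rz":0}]'

```text
clock: 30.55
tcp_pos: [0.5373, 0.2824, 0.1495]
orientation: [-0.127, 3.13, 0.011]
contact_force: [1.5, 0.5, 0.5]
grip_width: 0.0663
gripper_force: 0.0
```

send_rows --deltas '[{"dx":-11,"dy":-37,"dz":0,"rx":0,"ry":0,"rz":0},{"dx":-22,"dy":-74,"dz":0,"rx":0,"ry":0,"rz":0},{"dx":-33,"dy":-111,"dz":0,"rx":0,"ry":0,"rz":0},{"dx":-44,"dy":-148,"dz":0,"rx":0,"ry":0,"rz":0},{"dx":-55,"dy":-185,"dz":0,"rx":0,"ry":0,"rz":0}]'

```text
clock: 30.97
tcp_pos: [0.4791, 0.0904, 0.1448]
orientation: [-0.119, 3.138, 0.001]
contact_force: [0.5, -1.0, 0.1]
grip_width: 0.0662
gripper_force: 0.0
```

Run:
```python
from h import *
st()
dt=cam('top'); ds=cam('scene')
for n,d,B,T,K in(('top',dt,box(425,495,195,310),box(180,240,200,310),box(265,400,180,285)),('scene',ds,box(110,220,190,295),box(395,475,190,295),box(235,380,210,300))):
    print(n,'blanks'); blobs(d,B,.021,.034,200)
    hsv=cv2.cvtColor(d['frame'],cv2.COLOR_BGR2HSV)
    p=cloud(d); print('tray stones',[np.round(np.median(p[T&(p[...,2]>.027)&(abs(p[...,0]-x)<.02)&(abs(p[...,1]-.328)<.02)],0)*1000,1) for x in(.391,.469,.549)])
    print('clamp'); blobs(d,K,.088,.105,60); blobs(d,K,.031,.040,200)
cv2.imwrite('pics/s6.png',cv2.convertScaleAbs(cv2.resize(ds['frame'][140:350,110:490],(760,420),interpolation=cv2.INTER_CUBIC),alpha=1.4))
```

```text
30.9667 [0.4791 0.0904 0.1448] [-1.190e-01  3.138e+00  1.000e-03] [ 0.5 -1.   0.1] 0.06622431854621322 0.0
top blanks
[462. 222.] 439 z 28.0 [ 536.  -327.6   59.7   51.3    4.7] mean [ 535.3 -326.3   27.9]
[459. 269.] 459 z 27.7 [ 414.  -313.1   50.3   60.5   57.3] mean [ 413.4 -311.8   27.7]
tray stones [array([390.9, 325. ,  30. ]), array([468.8, 326.5,  30.2]), array([548.6, 327.8,  30.3])]
clamp
[335. 196.] 334 z 97.1 [576.6   6.8  71.3  61.7   4.9] mean [590.6   1.8  96.9]
[331. 203.] 109 z 96.7 [572.3  11.2  13.1  45.1   5.4] mean [571.6  11.   96.1]
[332. 213.] 104 z 96.9 [546.1   9.   13.5  43.6   9.3] mean [545.8   9.   96.4]
[360. 224.] 543 z 36.3 [552.5 -52.5  79.3 151.9   7.1] mean [530.8 -63.9  36.2]
[363. 260.] 457 z 35.8 [439.  -69.2  22.8 135.9   6.1] mean [439.2 -70.   35.9]
scene blanks
[183. 222.] 388 z 28.3 [ 413.  -311.1   51.6   61.6   58.7] mean [ 415.5 -311.    28. ]
[169. 264.] 457 z 28.3 [ 535.1 -326.7   59.6   49.7    5.3] mean [ 537.  -325.6   28. ]
tray stones [array([391.1, 324.9,  30.4]), array([469.3, 326.8,  30.7]), array([549.9, 328.1,  30.3])]
clamp
[308. 267.] 668 z 97.1 [573.9  12.8  73.3  71.6   6. ] mean [584.4  13.9  96.8]
[306. 253.] 141 z 96.8 [545.9   9.9  15.   43.9   6.7] mean [547.    9.9  96. ]
[301. 225.] 859 z 36.5 [430.7  -2.5  26.3 269.1   5.8] mean [431.9  -3.6  36.2]
[344. 252.] 378 z 36.5 [526.8  97.7  63.8  97.3   3.5] mean [512.7 101.3  36.2]
[268. 260.] 403 z 36.6 [551.4 -76.2  76.  101.3   6.8] mean [533.7 -83.3  36.2]
```

View pics/s6.png

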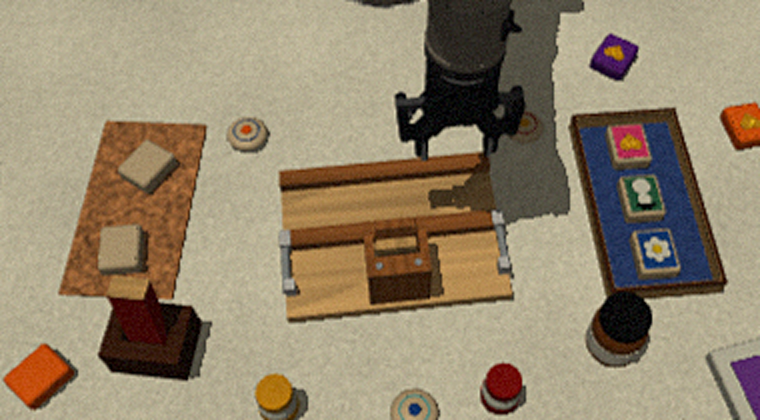

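The blue, green and pink stones lie flat in the tray at crop(656,250), (641,197) and (629,143). The blanks are at (149,165) and (122,247), unmoved. The wedge stands in the block at (137,310). I pick blank A next.

send_rows --deltas '[{"dx":5,"dy":-39,"dz":0,"rx":0,"ry":0,"rz":0},{"dx":10,"dy":-78,"dz":0,"rx":0,"ry":0,"rz":0.9},{"dx":15,"dy":-117,"dz":0,"rx":0,"ry":0,"rz":0.9},{"dx":20,"dy":-156,"dz":0,"rx":0,"ry":0,"rz":0.9},{"dx":25,"dy":-195,"dz":0,"rx":0,"ry":0,"rz":0.9}]' --jaw 72

```text
clock: 31.48
tcp_pos: [0.5052, -0.1045, 0.1448]
orientation: [-0.144, 3.136, 0.0]
contact_force: [1.5, 1.5, -0.3]
grip_width: 0.0723
gripper_force: 0.0
```

send_rows --deltas '[{"dx":6,"dy":-39,"dz":0,"rx":0,"ry":0,"rz":0},{"dx":12,"dy":-78,"dz":0,"rx":0,"ry":0,"rz":0},{"dx":18,"dy":-117,"dz":0,"rx":0,"ry":0,"rz":0},{"dx":24,"dy":-156,"dz":0,"rx":0,"ry":0,"rz":0},{"dx":30,"dy":-195,"dz":0,"rx":0,"ry":0,"rz":0}]'

```text
clock: 31.9
tcp_pos: [0.5352, -0.2998, 0.1447]
orientation: [-0.144, 3.137, -0.0]
contact_force: [0.4, 0.1, 0.3]
grip_width: 0.072
gripper_force: 0.0
```

send_rows --deltas '[{"dx":2,"dy":-27,"dz":-30,"rx":0,"ry":0,"rz":0},{"dx":2,"dy":-27,"dz":-60,"rx":0,"ry":0,"rz":0},{"dx":2,"dy":-27,"dz":-60,"rx":0,"ry":0,"rz":0},{"dx":2,"dy":-27,"dz":-60,"rx":0,"ry":0,"rz":0},{"dx":2,"dy":-27,"dz":-60,"rx":0,"ry":0,"rz":0}]'

```text
clock: 32.32
tcp_pos: [0.5377, -0.3243, 0.0851]
orientation: [-0.145, 3.137, -0.0]
contact_force: [0.2, 0.4, 0.0]
grip_width: 0.0723
gripper_force: 0.0
```

send_rows --deltas '[{"dx":-2,"dy":-2,"dz":-30,"rx":0,"ry":0,"rz":0},{"dx":-2,"dy":-2,"dz":-55,"rx":0,"ry":0,"rz":0},{"dx":-2,"dy":-2,"dz":-65,"rx":0,"ry":0,"rz":0},{"dx":-2,"dy":-2,"dz":-65,"rx":0,"ry":0,"rz":0}]'

```text
clock: 32.65
tcp_pos: [0.5344, -0.3254, 0.0183]
orientation: [0.146, -3.137, -0.003]
contact_force: [-0.0, 0.8, -0.7]
grip_width: 0.0719
gripper_force: 0.0
```

send_rows --deltas '[{"dx":0,"dy":0,"dz":0,"rx":0,"ry":0,"rz":0},{"dx":0,"dy":0,"dz":0,"rx":0,"ry":0,"rz":0},{"dx":0,"dy":0,"dz":0,"rx":0,"ry":0,"rz":0},{"dx":0,"dy":0,"dz":0,"rx":0,"ry":0,"rz":0},{"dx":0,"dy":0,"dz":0,"rx":0,"ry":0,"rz":0}]' --jaw 44

```text
clock: 33.07
tcp_pos: [0.5361, -0.3277, 0.0212]
orientation: [-0.143, 3.135, -0.002]
contact_force: [-0.8, 2.2, 7.6]
grip_width: 0.0491
gripper_force: 43.6
```

send_rows --deltas '[{"dx":0,"dy":0,"dz":5,"rx":0,"ry":0,"rz":0},{"dx":0,"dy":0,"dz":20,"rx":0,"ry":0,"rz":0},{"dx":0,"dy":0,"dz":50,"rx":0,"ry":0,"rz":0},{"dx":0,"dy":0,"dz":80,"rx":0,"ry":0,"rz":0},{"dx":-6,"dy":30,"dz":80,"rx":0,"ry":0,"rz":0}]'

```text
clock: 33.48
tcp_pos: [0.5315, -0.3057, 0.106]
orientation: [-0.131, 3.128, -0.016]
contact_force: [1.2, -2.9, -1.1]
grip_width: 0.0489
gripper_force: 42.5
```

send_rows --deltas '[{"dx":-8,"dy":38,"dz":0,"rx":0,"ry":0,"rz":0.9},{"dx":-16,"dy":76,"dz":0,"rx":0,"ry":0,"rz":0.9},{"dx":-24,"dy":114,"dz":0,"rx":0,"ry":0,"rz":0.9},{"dx":-32,"dy":152,"dz":0,"rx":0,"ry":0,"rz":0.9},{"dx":-40,"dy":185,"dz":0,"rx":0,"ry":0,"rz":0.9}]'

```text
clock: 33.9
tcp_pos: [0.4878, -0.1096, 0.0995]
orientation: [-0.169, 3.136, 0.001]
contact_force: [0.7, -0.3, -2.1]
grip_width: 0.0487
gripper_force: 42.5
```

send_rows --deltas '[{"dx":-5,"dy":25,"dz":-10,"rx":0,"ry":0,"rz":0},{"dx":-5,"dy":25,"dz":-30,"rx":0,"ry":0,"rz":0},{"dx":-5,"dy":25,"dz":-30,"rx":0,"ry":0,"rz":0},{"dx":-5,"dy":25,"dz":-30,"rx":0,"ry":0,"rz":0}]'

```text
clock: 34.23
tcp_pos: [0.4829, -0.0874, 0.069]
orientation: [0.168, -3.136, 0.0]
contact_force: [0.2, -0.3, -1.5]
grip_width: 0.0491
gripper_force: 42.5
```

Run:
```python
from h import *
st(); dt=cam('top'); ds=cam('scene')
for n,d in(('top',dt),('scene',ds)):
    p=cloud(d)
    K=box(340,400,190,285) if n=='top' else box(235,300,210,300)
    print(n)
    print(' stone'); blobs(d,K,.069,.082,40)
    print(' walls'); blobs(d,K,.033,.040,60)
im=ds['frame'][200:300,230:330]
cv2.imwrite('pics/c7.png',cv2.convertScaleAbs(cv2.resize(im,None,fx=6,fy=6,interpolation=cv2.INTER_CUBIC),alpha=1.4))
```

```text
34.2333 [ 0.4829 -0.0874  0.069 ] [ 0.168 -3.136  0.   ] [ 0.2 -0.3 -1.5] 0.04912983797898515 42.46040403842926
top
 stone
 walls
[350. 227.] 152 z 36.8 [523.5 -39.6  22.4  57.1   6.1] mean [524.3 -38.5  36.7]
[349. 262.] 140 z 36.2 [435.5 -33.4  22.8  46.5   1.4] mean [435.1 -32.4  36.3]
scene
 stone
[265. 236.] 423 z 76.9 [489.2 -88.4  62.3  61.2  62.7] mean [488.6 -88.7  76.6]
 walls
[294. 226.] 76 z 36.7 [432.5 -23.3  24.5  30.9   7.8] mean [434.3 -20.9  36.7]
[270. 258.] 341 z 36.9 [534.5 -77.6  44.4 100.4   9.3] mean [527.5 -78.6  36.8]
```

View pics/c7.png

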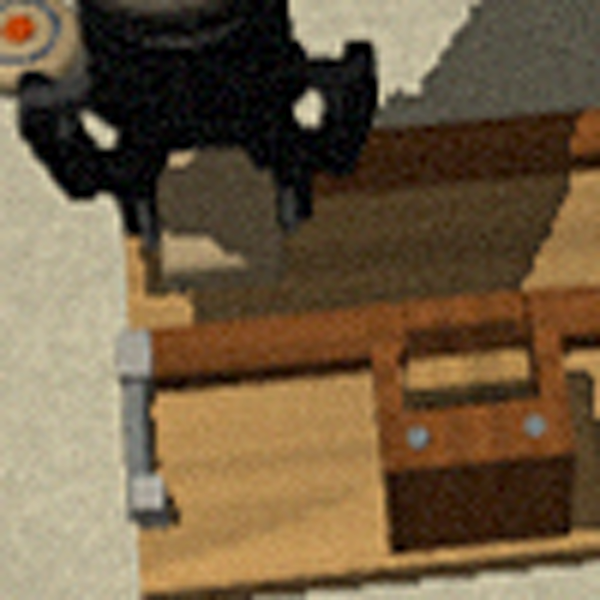

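```bash
cat >> h.py <<'E'
O=np.array([515.7,6.3]);PSI=6.15
def cl(p):
    c,s=np.cos(np.radians(PSI)),np.sin(np.radians(PSI)); q=p[...,:2]*1000-O
    return np.stack([q[...,0]*c+q[...,1]*s,-q[...,0]*s+q[...,1]*c,p[...,2]*1000],-1)
E
python3 - <<'E'
from h import *
pc=lambda v:np.percentile(v,[2,10,50,90,98]).round(1) if len(v) else None
for n in('scene','top'):
    q=cl(cloud(load(n))).reshape(-1,3); a,b,z=q.T; print(n)
    for b0,b1 in((-125,-45),(-45,45),(45,120)):
        s=(b>b0)&(b<b1)
        j=s&(abs(z-36)<3)&(a>-25)&(a<20); f=s&(abs(z-36)<3)&(a<-60)&(a>-110)
        print(b0,'jaw a',pc(a[j]),'fence a',pc(a[f]))
    s=(abs(b+90)<20)&(z>55)&(z<73)&(a>-30)&(a<10); print('stone +x face',s.sum(),pc(a[s]))
    if s.sum()>20: print('slope',np.polyfit(b[s],a[s],1))
    s=(abs(b+90)<30)&(abs(z-77)<3); print('stone top a',pc(a[s]),'b',pc(b[s]))
    s=(z>92)&(z<102)&(abs(b)<60)&(a>-5); print('housing a',pc(a[s]),'b',pc(b[s]))
print(cl(np.array(r.get_obs()['tcp_pos'])))
E
```

```text
scene
-125 jaw a [-9.8 -8.4  1.6 11.  12.3] fence a [-78.1 -77.4 -74.3 -74.  -74. ]
-45 jaw a [-8.8 -7.7 -0.2 10.1 12.7] fence a [-97.4 -94.6 -84.2 -75.2 -73.6]
45 jaw a [-9.6 -8.   1.9 11.5 12.9] fence a [-96.9 -94.5 -85.1 -75.6 -73.5]
stone +x face 56 [-16.9 -15.4 -14.3 -12.8 -12.3]
slope [ 1.94889196e-03 -1.41205264e+01]
stone top a [-65.8 -56.5 -22.2 358.5 366.9] b [-113.6 -108.7  -92.9  -75.9  -68. ]
housing a [ 25.4  33.4  83.5 432.  439.6] b [-55.2 -34.3  -0.3  33.3  50.4]
top
-125 jaw a [-8.3 -4.9  4.4 12.2 14. ] fence a [-94.1 -92.2 -82.7 -75.5 -74.2]
-45 jaw a [-8.1 -6.3  2.5 11.2 13. ] fence a [-94.7 -93.  -83.8 -75.  -73.1]
45 jaw a [-7.8 -5.9  3.3 12.5 14.3] fence a [-94.2 -92.7 -83.9 -75.2 -73.1]
stone +x face 0 None
stone top a [332.6 339.6 355.5 381.1 384. ] b [-116.1 -108.8  -94.6  -79.2  -68.7]
housing a [ 25.7  32.2  78.1 413.4 437.3] b [-49.6 -32.7  -0.2  32.9  50.7]
[-41.63851557 -90.78836853  69.81625422]
```

send_rows --deltas '[{"dx":1.5,"dy":0,"dz":-5,"rx":0,"ry":0,"rz":0},{"dx":1.5,"dy":0,"dz":-10,"rx":0,"ry":0,"rz":0},{"dx":1.5,"dy":0,"dz":-14,"rx":0,"ry":0,"rz":0},{"dx":1.5,"dy":0,"dz":-18,"rx":0,"ry":0,"rz":0},{"dx":1.5,"dy":0,"dz":-20,"rx":0,"ry":0,"rz":0}]'

```text
clock: 34.75
tcp_pos: [0.4846, -0.0873, 0.0482]
orientation: [0.167, -3.136, -0.0]
contact_force: [0.6, -0.5, -2.5]
grip_width: 0.0489
gripper_force: 42.5
```

send_rows --deltas '[{"dx":0,"dy":0,"dz":-3,"rx":0,"ry":0,"rz":0},{"dx":0,"dy":0,"dz":-6,"rx":0,"ry":0,"rz":0},{"dx":0,"dy":0,"dz":-9,"rx":0,"ry":0,"rz":0},{"dx":0,"dy":0,"dz":-11,"rx":0,"ry":0,"rz":0},{"dx":0,"dy":0,"dz":-11,"rx":0,"ry":0,"rz":0}]'

```text
clock: 35.17
tcp_pos: [0.4847, -0.087, 0.0375]
orientation: [0.168, -3.136, -0.0]
contact_force: [-0.0, -0.2, -1.4]
grip_width: 0.049
gripper_force: 42.5
```

Blank A is seated without contact. I release it and go to blank B.

send_rows --deltas '[{"dx":0,"dy":0,"dz":0,"rx":0,"ry":0,"rz":0},{"dx":0,"dy":0,"dz":0,"rx":0,"ry":0,"rz":0},{"dx":0,"dy":0,"dz":0,"rx":0,"ry":0,"rz":0}]' --jaw 66

```text
clock: 35.42
tcp_pos: [0.4853, -0.0871, 0.0382]
orientation: [-0.168, 3.136, -0.0]
contact_force: [-0.5, 0.9, 0.6]
grip_width: 0.0658
gripper_force: 0.0
```

send_rows --deltas '[{"dx":0,"dy":0,"dz":15,"rx":0,"ry":0,"rz":0},{"dx":0,"dy":0,"dz":45,"rx":0,"ry":0,"rz":0},{"dx":0,"dy":0,"dz":65,"rx":0,"ry":0,"rz":0},{"dx":-10,"dy":-30,"dz":65,"rx":0,"ry":0,"rz":-5},{"dx":-20,"dy":-62,"dz":65,"rx":0,"ry":0,"rz":-10}]'

```text
clock: 35.83
tcp_pos: [0.467, -0.148, 0.1046]
orientation: [0.104, 3.135, 0.001]
contact_force: [0.1, 0.3, -0.6]
grip_width: 0.0658
gripper_force: 0.0
```

send_rows --deltas '[{"dx":-10,"dy":-32,"dz":0,"rx":0,"ry":0,"rz":-6},{"dx":-20,"dy":-64,"dz":0,"rx":0,"ry":0,"rz":-12},{"dx":-30,"dy":-96,"dz":0,"rx":0,"ry":0,"rz":-18},{"dx":-40,"dy":-128,"dz":0,"rx":0,"ry":0,"rz":-24},{"dx":-51,"dy":-163,"dz":0,"rx":0,"ry":0,"rz":-28.5}]' --jaw 72

```text
clock: 36.25
tcp_pos: [0.4138, -0.313, 0.1033]
orientation: [0.882, 3.015, 0.001]
contact_force: [0.8, 0.0, 0.3]
grip_width: 0.0717
gripper_force: 0.0
```

send_rows --deltas '[{"dx":0,"dy":0,"dz":-15,"rx":0,"ry":0,"rz":0},{"dx":0,"dy":0,"dz":-15,"rx":0,"ry":0,"rz":0},{"dx":0,"dy":0,"dz":-15,"rx":0,"ry":0,"rz":0},{"dx":0,"dy":0,"dz":-15,"rx":0,"ry":0,"rz":0}]'

```text
clock: 36.58
tcp_pos: [0.4145, -0.3112, 0.0882]
orientation: [-0.873, -3.018, -0.001]
contact_force: [0.1, -0.3, 0.5]
grip_width: 0.0718
gripper_force: 0.0
```

Run:
```python
from h import *
st(); o=r.get_obs(); M=R.from_rotvec(o['orientation']).as_matrix(); print('yaw y',np.degrees(np.arctan2(M[1,1],M[0,1])))
cam('top');cam('scene')
for n,B,K in(('top',box(425,495,195,310),box(340,400,190,285)),('scene',box(110,220,190,295),box(235,300,210,300))):
    d=load(n); print(n); blobs(d,B,.021,.034,100); blobs(d,K,.041,.05,150)
    q=cl(cloud(d)).reshape(-1,3);s=(abs(q[:,1]+90)<40)&(abs(q[:,2]-44.5)<2.5)&(q[:,0]<0)&(q[:,0]>-90);print('placed',rect(q[s,:2]/1000))
```

```text
36.5833 [ 0.4145 -0.3112  0.0882] [-8.730e-01 -3.018e+00 -1.000e-03] [ 0.1 -0.3  0.5] 0.07180469092911441 0.0
yaw y 57.71709582755927
top
[458. 271.] 391 z 27.9 [ 410.9 -311.2   51.    53.1   56.9] mean [ 409.5 -309.9   27.7]
[370. 241.] 401 z 43.9 [485.8 -88.1  62.   47.9   6.3] mean [484.8 -88.2  44.2]
placed [-38.1 -91.4  56.8  86.1  77.4]
scene
[182. 223.] 339 z 28.3 [ 413.8 -311.7   49.7   59.9   55.6] mean [ 419.1 -311.8   28. ]
[267. 241.] 382 z 44.7 [484.6 -87.4  60.6  49.3   6.5] mean [485.  -87.   44.7]
placed [-38.2 -90.7  49.9  67.   86.6]
```

send_rows --deltas '[{"dx":0,"dy":0,"dz":-30,"rx":0,"ry":0,"rz":0},{"dx":0,"dy":0,"dz":-60,"rx":0,"ry":0,"rz":0},{"dx":0,"dy":0,"dz":-69,"rx":0,"ry":0,"rz":0},{"dx":0,"dy":0,"dz":-69,"rx":0,"ry":0,"rz":0}]'

```text
clock: 37.02
tcp_pos: [0.413, -0.3105, 0.0174]
orientation: [-0.873, -3.014, -0.002]
contact_force: [0.2, -1.1, 0.4]
grip_width: 0.072
gripper_force: 0.0
```

send_rows --deltas '[{"dx":0,"dy":0,"dz":0,"rx":0,"ry":0,"rz":0},{"dx":0,"dy":0,"dz":0,"rx":0,"ry":0,"rz":0},{"dx":0,"dy":0,"dz":0,"rx":0,"ry":0,"rz":0},{"dx":0,"dy":0,"dz":0,"rx":0,"ry":0,"rz":0},{"dx":0,"dy":0,"dz":0,"rx":0,"ry":0,"rz":0}]' --jaw 44

```text
clock: 37.43
tcp_pos: [0.4149, -0.3127, 0.0204]
orientation: [0.875, 3.014, -0.001]
contact_force: [-1.0, 0.7, 8.0]
grip_width: 0.0491
gripper_force: 42.8
```

send_rows --deltas '[{"dx":0,"dy":0,"dz":5,"rx":0,"ry":0,"rz":0},{"dx":0,"dy":0,"dz":20,"rx":0,"ry":0,"rz":0},{"dx":0,"dy":0,"dz":50,"rx":0,"ry":0,"rz":0},{"dx":0,"dy":0,"dz":85,"rx":0,"ry":0,"rz":0}]'

```text
clock: 37.77
tcp_pos: [0.4127, -0.3112, 0.1041]
orientation: [-0.875, -3.014, -0.001]
contact_force: [0.9, -0.6, -0.8]
grip_width: 0.0489
gripper_force: 42.0
```

send_rows --deltas '[{"dx":8,"dy":36,"dz":0,"rx":0,"ry":0,"rz":4},{"dx":16,"dy":72,"dz":0,"rx":0,"ry":0,"rz":8},{"dx":24,"dy":108,"dz":0,"rx":0,"ry":0,"rz":12},{"dx":32,"dy":144,"dz":0,"rx":0,"ry":0,"rz":16},{"dx":40,"dy":180,"dz":0,"rx":0,"ry":0,"rz":20}]'

```text
clock: 38.18
tcp_pos: [0.4541, -0.1304, 0.1047]
orientation: [0.334, 3.123, 0.0]
contact_force: [0.3, -0.1, -0.8]
grip_width: 0.0489
gripper_force: 42.1
```

send_rows --deltas '[{"dx":3,"dy":36,"dz":0,"rx":0,"ry":0,"rz":4},{"dx":5,"dy":72,"dz":0,"rx":0,"ry":0,"rz":8},{"dx":8,"dy":108,"dz":0,"rx":0,"ry":0,"rz":12},{"dx":10,"dy":144,"dz":0,"rx":0,"ry":0,"rz":16},{"dx":12,"dy":180,"dz":0,"rx":0,"ry":0,"rz":18.4}]'

```text
clock: 38.6
tcp_pos: [0.4658, 0.0497, 0.1046]
orientation: [-0.17, 3.136, 0.0]
contact_force: [1.3, -0.2, -1.9]
grip_width: 0.0491
gripper_force: 42.1
```

send_rows --deltas '[{"dx":1,"dy":30,"dz":0,"rx":0,"ry":0,"rz":0},{"dx":1,"dy":44,"dz":-15,"rx":0,"ry":0,"rz":0},{"dx":1,"dy":44,"dz":-33,"rx":0,"ry":0,"rz":0},{"dx":1,"dy":44,"dz":-33,"rx":0,"ry":0,"rz":0},{"dx":1,"dy":44,"dz":-33,"rx":0,"ry":0,"rz":0}]'

```text
clock: 39.02
tcp_pos: [0.4662, 0.0914, 0.0709]
orientation: [0.165, -3.135, 0.001]
contact_force: [0.9, -0.3, -1.3]
grip_width: 0.0488
gripper_force: 42.1
```

Run:
```python
from h import *
st(); o=r.get_obs(); M=R.from_rotvec(o['orientation']).as_matrix(); print('yaw y',np.degrees(np.arctan2(M[1,1],M[0,1])))
cam('scene'); pc=lambda v:np.percentile(v,[2,10,50,90,98]).round(1)
q=cl(cloud(load('scene'))).reshape(-1,3); a,b,z=q.T
s=(abs(b-90)<20)&(z>55)&(z<73)&(a>-30)&(a<10); print('face',s.sum(),pc(a[s]),np.polyfit(b[s],a[s],1))
s=(abs(b-90)<30)&(abs(z-77)<3)&(a<0); print('b',pc(b[s]))
print(cl(np.array(o['tcp_pos'])))
```

```text
39.0167 [0.4662 0.0914 0.0709] [ 1.650e-01 -3.135e+00  1.000e-03] [ 0.9 -0.3 -1.3] 0.048802599201089966 42.14819669723511
yaw y 96.01435293107436
face 50 [-15.1 -14.1 -12.8 -11.8 -11. ] [ 1.15675011e-02 -1.39960151e+01]
b [ 64.5  70.2  89.8 109.2 113.9]
[-40.07979863  89.90383848  70.87690417]
```

send_rows --deltas '[{"dx":0.3,"dy":0,"dz":-5,"rx":0,"ry":0,"rz":0},{"dx":0.3,"dy":0,"dz":-11,"rx":0,"ry":0,"rz":0},{"dx":0.3,"dy":0,"dz":-16,"rx":0,"ry":0,"rz":0},{"dx":0.3,"dy":0,"dz":-20,"rx":0,"ry":0,"rz":0},{"dx":0.3,"dy":0,"dz":-22,"rx":0,"ry":0,"rz":0}]'

```text
clock: 39.48
tcp_pos: [0.467, 0.0916, 0.0483]
orientation: [0.164, -3.136, 0.0]
contact_force: [0.1, -0.3, -1.5]
grip_width: 0.0489
gripper_force: 42.2
```

send_rows --deltas '[{"dx":0,"dy":0,"dz":-3,"rx":0,"ry":0,"rz":0},{"dx":0,"dy":0,"dz":-6,"rx":0,"ry":0,"rz":0},{"dx":0,"dy":0,"dz":-9,"rx":0,"ry":0,"rz":0},{"dx":0,"dy":0,"dz":-11.5,"rx":0,"ry":0,"rz":0},{"dx":0,"dy":0,"dz":-11.5,"rx":0,"ry":0,"rz":0}]'

```text
clock: 39.9
tcp_pos: [0.467, 0.0918, 0.0369]
orientation: [0.165, -3.136, 0.0]
contact_force: [1.4, 0.4, -1.1]
grip_width: 0.0492
gripper_force: 42.2
```

send_rows --deltas '[{"dx":0,"dy":0,"dz":0,"rx":0,"ry":0,"rz":0},{"dx":0,"dy":0,"dz":0,"rx":0,"ry":0,"rz":0},{"dx":0,"dy":0,"dz":0,"rx":0,"ry":0,"rz":0}]' --jaw 66

```text
clock: 40.15
tcp_pos: [0.4675, 0.092, 0.0376]
orientation: [-0.165, 3.137, 0.0]
contact_force: [0.0, 0.3, -0.2]
grip_width: 0.066
gripper_force: 0.0
```

send_rows --deltas '[{"dx":0,"dy":0,"dz":15,"rx":0,"ry":0,"rz":0},{"dx":0,"dy":0,"dz":45,"rx":0,"ry":0,"rz":0},{"dx":0,"dy":0,"dz":85,"rx":0,"ry":0,"rz":0},{"dx":0,"dy":0,"dz":125,"rx":0,"ry":0,"rz":0},{"dx":0,"dy":0,"dz":165,"rx":0,"ry":0,"rz":0}]'

```text
clock: 40.57
tcp_pos: [0.4668, 0.0915, 0.2043]
orientation: [0.164, -3.137, 0.0]
contact_force: [0.7, 0.6, -1.0]
grip_width: 0.0657
gripper_force: 0.0
```

send_rows --deltas '[{"dx":18,"dy":-34,"dz":0,"rx":0,"ry":0,"rz":-2},{"dx":36,"dy":-68,"dz":0,"rx":0,"ry":0,"rz":-4},{"dx":54,"dy":-102,"dz":0,"rx":0,"ry":0,"rz":-6},{"dx":72,"dy":-136,"dz":0,"rx":0,"ry":0,"rz":-8},{"dx":90,"dy":-170,"dz":0,"rx":0,"ry":0,"rz":-10}]'

```text
clock: 40.98
tcp_pos: [0.5579, -0.0795, 0.2029]
orientation: [0.11, 3.139, 0.001]
contact_force: [0.5, 1.0, 0.7]
grip_width: 0.0659
gripper_force: 0.0
```

```bash
cat >> h.py <<'E'
def wedge_block():
    d=load('scene'); p=cloud(d)*1000; hsv=cv2.cvtColor(d['frame'],cv2.COLOR_BGR2HSV)
    th=np.radians(-6.8); c,s=np.cos(th),np.sin(th); q=p[...,:2]-[657.6,-269.8]
    a=q[...,0]*c+q[...,1]*s; b=-q[...,0]*s+q[...,1]*c; z=p[...,2]
    near=(abs(a)<45)&(abs(b)<40)&(z>65)
    red=near&(hsv[...,1]>150)&((hsv[...,0]<5)|(hsv[...,0]>172))&(z<130)
    A=np.c_[np.ones(red.sum()),b[red],z[red]-110]; print('front face n',red.sum(),'a(b=0,z=110), slopes b,z',np.linalg.lstsq(A,a[red],rcond=None)[0].round(3),'b rng',np.percentile(b[red],[2,98]).round(1))
    for zz in(80,95,110,125):
        k=red&(abs(z-zz)<8); print(zz,k.sum(),np.round([a[k].mean(),*np.percentile(b[k],[3,97])],1) if k.sum()>5 else '')
    t=near&~red&(z>125); print('top n',t.sum(),'z',np.percentile(z[t],[5,50,95]).round(1),'a',np.percentile(a[t],[3,97]).round(1),'b',np.percentile(b[t],[3,97]).round(1))
E
python3 - <<'E'
from h import *
st(); cam('scene');cam('top'); wedge_block()
for n in('top','scene'):
    print(n); blobs(load(n),box(260,400,180,290) if n=='top' else box(235,380,210,300),.041,.05,100)
    blobs(load(n),box(400,480,140,230) if n=='top' else box(120,240,240,350),.12,.145,20)
E
```

```text
40.9833 [ 0.5579 -0.0795  0.2029] [1.100e-01 3.139e+00 1.000e-03] [0.5 1.  0.7] 0.06585852433417916 0.0
front face n 320 a(b=0,z=110), slopes b,z [-4.711 -0.27  -0.096] b rng [-21.   17.4]
80 77 [ -2.3 -19.9  17.1]
95 81 [ -4.2 -20.9  17.4]
110 78 [ -5.8 -19.   16.9]
125 65 [ -6.4 -17.8  17.3]
top n 234 z [131.3 134.9 138.2] a [-29.1  -4.2] b [-22.3  16.7]
top
[300. 250.] 383 z 43.9 [466.5  90.4  58.3  48.5   5.1] mean [465.8  90.2  44.1]
[448. 169.] 205 z 134.6 [ 641.8 -271.9   41.4   25.8   81.2] mean [ 641.4 -269.8  133.6]
scene
[339. 234.] 362 z 44.5 [465.7  90.8  60.8  48.9   6.5] mean [466.   91.   44.5]
[267. 241.] 391 z 44.5 [484.  -87.3  60.4  49.6   6.9] mean [485.  -87.3  44.5]
[174. 286.] 289 z 134.4 [ 641.2 -270.8   41.3   27.9   82.3] mean [ 643.4 -269.3  133. ]
```

Both blanks are in the bays. The wedge leans about 5° in the block, with its top centre at about (641.6, -271.2, 134.8). I'm moving above it.

send_rows --deltas '[{"dx":16,"dy":-36,"dz":0,"rx":0,"ry":0,"rz":-1},{"dx":32,"dy":-72,"dz":0,"rx":0,"ry":0,"rz":-2},{"dx":48,"dy":-108,"dz":0,"rx":0,"ry":0,"rz":-3},{"dx":64,"dy":-144,"dz":0,"rx":0,"ry":0,"rz":-4},{"dx":80,"dy":-180,"dz":0,"rx":0,"ry":0,"rz":-4.5}]' --jaw 72

```text
clock: 41.5
tcp_pos: [0.6378, -0.259, 0.2024]
orientation: [-0.232, -3.133, -0.001]
contact_force: [0.5, 0.6, 0.1]
grip_width: 0.0721
gripper_force: 0.0
```

send_rows --deltas '[{"dx":6,"dy":-12,"dz":0,"rx":0,"ry":0,"rz":0},{"dx":6,"dy":-12,"dz":-20,"rx":0,"ry":0,"rz":0},{"dx":6,"dy":-12,"dz":-30,"rx":0,"ry":0,"rz":0},{"dx":6,"dy":-12,"dz":-30,"rx":0,"ry":0,"rz":0},{"dx":6,"dy":-12,"dz":-30,"rx":0,"ry":0,"rz":0}]'

```text
clock: 41.92
tcp_pos: [0.6428, -0.2684, 0.1716]
orientation: [-0.23, -3.131, -0.002]
contact_force: [0.1, -0.1, 0.5]
grip_width: 0.0721
gripper_force: 0.0
```

send_rows --deltas '[{"dx":1,"dy":-2.5,"dz":-20,"rx":0,"ry":0,"rz":0},{"dx":1,"dy":-2.5,"dz":-40,"rx":0,"ry":0,"rz":0},{"dx":1,"dy":-2.5,"dz":-55,"rx":0,"ry":0,"rz":0},{"dx":1,"dy":-2.5,"dz":-60,"rx":0,"ry":0,"rz":0},{"dx":1,"dy":-2.5,"dz":-60,"rx":0,"ry":0,"rz":0}]'

```text
clock: 42.33
tcp_pos: [0.6437, -0.2714, 0.1114]
orientation: [-0.231, -3.131, -0.001]
contact_force: [1.3, 0.2, 0.7]
grip_width: 0.0718
gripper_force: 0.0
```

send_rows --deltas '[{"dx":0,"dy":0,"dz":0,"rx":0,"ry":0,"rz":0},{"dx":0,"dy":0,"dz":0,"rx":0,"ry":0,"rz":0},{"dx":0,"dy":0,"dz":0,"rx":0,"ry":0,"rz":0},{"dx":0,"dy":0,"dz":0,"rx":0,"ry":0,"rz":0},{"dx":0,"dy":0,"dz":0,"rx":0,"ry":0,"rz":0}]' --jaw 32 --newtons 70

```text
clock: 42.75
tcp_pos: [0.6451, -0.2728, 0.114]
orientation: [0.232, 3.131, -0.0]
contact_force: [-0.7, 2.0, 5.8]
grip_width: 0.0391
gripper_force: 69.8
```

send_rows --deltas '[{"dx":0,"dy":0,"dz":5,"rx":0,"ry":0,"rz":0},{"dx":0,"dy":0,"dz":20,"rx":0,"ry":0,"rz":0},{"dx":0,"dy":0,"dz":45,"rx":0,"ry":0,"rz":0},{"dx":0,"dy":0,"dz":80,"rx":0,"ry":0,"rz":0},{"dx":0,"dy":0,"dz":115,"rx":0,"ry":0,"rz":0}]'

```text
clock: 43.17
tcp_pos: [0.6434, -0.2725, 0.2289]
orientation: [-0.233, -3.131, -0.0]
contact_force: [1.3, 0.3, 0.4]
grip_width: 0.0388
gripper_force: 70.2
```

send_rows --deltas '[{"dx":-12,"dy":36,"dz":5,"rx":0,"ry":0,"rz":2},{"dx":-24,"dy":73,"dz":10,"rx":0,"ry":0,"rz":4},{"dx":-36,"dy":110,"dz":15,"rx":0,"ry":0,"rz":6},{"dx":-48,"dy":147,"dz":15,"rx":0,"ry":0,"rz":8},{"dx":-60,"dy":184,"dz":15,"rx":0,"ry":0,"rz":10}]'

```text
clock: 43.58
tcp_pos: [0.5836, -0.0874, 0.2439]
orientation: [-0.043, 3.14, 0.0]
contact_force: [0.8, -0.2, -0.6]
grip_width: 0.039
gripper_force: 70.1
```

send_rows --deltas '[{"dx":-12,"dy":37,"dz":0,"rx":0,"ry":0,"rz":2},{"dx":-24,"dy":74,"dz":0,"rx":0,"ry":0,"rz":4},{"dx":-31,"dy":98,"dz":0,"rx":0,"ry":0,"rz":4.6},{"dx":-31,"dy":98,"dz":0,"rx":0,"ry":0,"rz":4.6},{"dx":-31,"dy":98,"dz":0,"rx":0,"ry":0,"rz":4.6}]'

```text
clock: 44.0
tcp_pos: [0.553, 0.0109, 0.2434]
orientation: [-0.173, 3.136, 0.001]
contact_force: [0.0, -0.4, -0.8]
grip_width: 0.0392
gripper_force: 70.3
```

send_rows --deltas '[{"dx":0,"dy":0,"dz":0,"rx":0,"ry":0,"rz":0},{"dx":0,"dy":0,"dz":0,"rx":0,"ry":0,"rz":0}]'

```text
clock: 44.17
tcp_pos: [0.5536, 0.0075, 0.243]
orientation: [-0.163, 3.137, -0.001]
contact_force: [-0.8, 0.1, 0.2]
grip_width: 0.0391
gripper_force: 70.3
```

Run:
```python
from h import *
st(); o=r.get_obs(); M=R.from_rotvec(o['orientation']).as_matrix(); print('yaw y',np.degrees(np.arctan2(M[1,1],M[0,1])),'tool z',M[:,2].round(3))
cam('scene'); wedge_in_hand()
q=cl(cloud(load('scene'))).reshape(-1,3); a,b,z=q.T; pc=lambda v:np.percentile(v,[1,5,50,95,99]).round(1)
s=(abs(z-97)<3)&(abs(b)<45)&(a>15)&(a<110); print('housing a',pc(a[s]),'b',pc(b[s]))
for bb in (-15,0,15):
    s=(abs(z-97)<3)&(abs(b-bb)<6)&(a>45)&(a<110); print('cheek edge',bb,pc(a[s]))
    s=(abs(z-97)<3)&(abs(b-bb)<6)&(a>10)&(a<45); print(' jaw post',pc(a[s]) if s.sum() else 0)
s=(abs(z-97)<3)&(a>38)&(a<48)&(abs(b)<45); print('side walls b',np.sort(b[s]).round(0))
```

```text
44.1667 [0.5536 0.0075 0.243 ] [-1.630e-01  3.137e+00 -1.000e-03] [-0.8  0.1  0.2] 0.03909483080861165 70.29412150382996
yaw y 95.96242876477142 tool z [ 0.001 -0.001 -1.   ]
n 574 a=9.5 slope b -0.023 z -0.102 b range [-18.4  20.3] z [-98.9  19.7]
-80 106 [ 17.8 -16.8  20.3]
-50 107 [ 14.7 -17.   18.5]
-20 127 [ 11.5 -17.9  18.6]
housing a [25.2 31.7 71.2 92.9 94.3] b [-35.3 -33.3  -0.3  33.5  35.7]
cheek edge -15 [48.9 50.  75.8 92.7 93.8]
 jaw post [27.7 29.2 35.  36.8 37. ]
cheek edge 0 [49.4 51.2 76.8 92.6 93.9]
 jaw post [33.2 33.4 35.5 36.7 36.9]
cheek edge 15 [49.  50.2 75.1 92.9 94.4]
 jaw post [33.5 33.6 35.  36.  36.1]
side walls b [-34. -34. -34. -32. -32. -31. -31. -30. -29. -29. -29. -27. -27. -27.
 -27. -18.  26.  28.  28.  29.  29.  30.  30.  31.  31.  33.  33.  33.
  33.  35.  35.  35.  36.]
```

send_rows --deltas '[{"dx":1.5,"dy":2,"dz":0,"rx":-0.3,"ry":2.9,"rz":-0.5},{"dx":1.5,"dy":2,"dz":0,"rx":-0.6,"ry":5.9,"rz":-1},{"dx":1.5,"dy":2,"dz":-5,"rx":-0.6,"ry":5.9,"rz":-1},{"dx":1.5,"dy":2,"dz":-15,"rx":-0.6,"ry":5.9,"rz":-1},{"dx":1.5,"dy":2,"dz":-15,"rx":-0.6,"ry":5.9,"rz":-1}]'

```text
clock: 44.63
tcp_pos: [0.5534, 0.0105, 0.225]
orientation: [0.134, -3.033, 0.009]
contact_force: [-1.5, -0.2, -1.8]
grip_width: 0.0389
gripper_force: 70.4
```

send_rows --deltas '[{"dx":0,"dy":0,"dz":-10,"rx":0,"ry":0,"rz":0},{"dx":0,"dy":0,"dz":-16,"rx":0,"ry":0,"rz":0},{"dx":0,"dy":0,"dz":-16,"rx":0,"ry":0,"rz":0},{"dx":0,"dy":0,"dz":-16,"rx":0,"ry":0,"rz":0}]'

```text
clock: 44.97
tcp_pos: [0.5542, 0.0114, 0.2109]
orientation: [0.136, -3.034, 0.008]
contact_force: [-0.2, 0.2, -0.8]
grip_width: 0.0392
gripper_force: 70.4
```

```bash
cat >> h.py <<'E'
def wedge_clamp():
    d=load('scene'); q=cl(cloud(d)); a,b,z=q[...,0],q[...,1],q[...,2]; t=cl(np.array(r.get_obs()['tcp_pos'])); hsv=cv2.cvtColor(d['frame'],cv2.COLOR_BGR2HSV)
    m=(abs(a-46)<15)&(abs(b)<28)&(z>103)&(z<t[2]+20)&(hsv[...,1]>150)&((hsv[...,0]<5)|(hsv[...,0]>172))
    for _ in range(3):
        A=np.c_[np.ones(m.sum()),b[m],z[m]-97]; c=np.linalg.lstsq(A,a[m],rcond=None)[0]
        m&=abs(a-(c[0]+c[1]*b+c[2]*(z-97)))<3
    print('tcp clamp',t.round(1),'n',m.sum(),'face a at mouth, slopes b,z',c.round(3))
    for zz in range(110,int(t[2])+15,15):
        k=m&(abs(z-zz)<8); print(zz,k.sum(),np.round([a[k].mean(),*np.percentile(b[k],[3,97])],1))
    print('zmin',np.percentile(z[m],1).round(1))
E
python3 - <<'E'
from h import *
st(); cam('scene'); wedge_clamp()
E
```

```text
44.9667 [0.5542 0.0114 0.2109] [ 0.136 -3.034  0.008] [-0.2  0.2 -0.8] 0.039239895358383084 70.40233612060547
tcp clamp [ 39.3   0.9 211.4] n 457 face a at mouth, slopes b,z [ 4.7936e+01 -2.0000e-03  3.0000e-03]
110 26 [ 48.2 -16.1  20.6]
125 56 [ 47.9 -16.1  20.7]
140 56 [ 48.  -15.8  20.4]
155 58 [ 48.2 -14.6  20.3]
170 61 [ 48.2 -16.3  20.3]
185 67 [ 48.3 -15.9  20.2]
200 60 [ 48.2 -15.7  18.5]
215 67 [ 48.3 -17.2  19.8]
zmin 112.1
```

send_rows --deltas '[{"dx":0.3,"dy":-1.5,"dz":-6,"rx":0,"ry":0,"rz":0},{"dx":0.3,"dy":-1.5,"dz":-12,"rx":0,"ry":0,"rz":0},{"dx":0.3,"dy":-1.5,"dz":-17,"rx":0,"ry":0,"rz":0},{"dx":0.3,"dy":-1.5,"dz":-22,"rx":0,"ry":0,"rz":0},{"dx":0.3,"dy":-1.5,"dz":-25,"rx":0,"ry":0,"rz":0}]'

```text
clock: 45.43
tcp_pos: [0.555, 0.0098, 0.186]
orientation: [0.136, -3.035, 0.007]
contact_force: [0.2, -0.4, -1.9]
grip_width: 0.0391
gripper_force: 71.2
```

send_rows --deltas '[{"dx":0,"dy":0,"dz":-3,"rx":0,"ry":0,"rz":0},{"dx":0,"dy":0,"dz":-6,"rx":0,"ry":0,"rz":0},{"dx":0,"dy":0,"dz":-9,"rx":0,"ry":0,"rz":0},{"dx":0,"dy":0,"dz":-12,"rx":0,"ry":0,"rz":0},{"dx":0,"dy":0,"dz":-15,"rx":0,"ry":0,"rz":0}]'

```text
clock: 45.85
tcp_pos: [0.5557, 0.0099, 0.1715]
orientation: [0.136, -3.036, 0.007]
contact_force: [1.4, -0.4, 2.5]
grip_width: 0.0394
gripper_force: 71.5
```

Run:
```python
from h import *
st(); cam('scene'); wedge_clamp()
```

```text
45.85 [0.5557 0.0099 0.1715] [ 0.136 -3.036  0.007] [ 1.4 -0.4  2.5] 0.039388810831474566 71.50395154953003
tcp clamp [ 39.9  -0.7 171. ] n 308 face a at mouth, slopes b,z [4.916e+01 3.000e-03 3.000e-03]
110 46 [ 49.2 -18.1  18.1]
125 51 [ 49.2 -18.7  18.2]
140 53 [ 49.4 -18.4  18.2]
155 56 [ 49.2 -16.9  18.1]
170 62 [ 49.4 -18.5  18. ]
zmin 105.2
```

send_rows --deltas '[{"dx":0,"dy":0,"dz":-2,"rx":0,"ry":0,"rz":0},{"dx":0.1,"dy":0,"dz":-4,"rx":0,"ry":0,"rz":0},{"dx":0.2,"dy":0,"dz":-6,"rx":0,"ry":0,"rz":0},{"dx":0.3,"dy":0,"dz":-8,"rx":0,"ry":0,"rz":0}]'

```text
clock: 46.23
tcp_pos: [0.5558, 0.0099, 0.1635]
orientation: [0.136, -3.036, 0.007]
contact_force: [1.3, 0.5, 5.1]
grip_width: 0.0391
gripper_force: 71.7
```

send_rows --deltas '[{"dx":0,"dy":0,"dz":-2,"rx":0,"ry":0,"rz":0},{"dx":0,"dy":0,"dz":-4,"rx":0,"ry":0,"rz":0},{"dx":0,"dy":0,"dz":-6,"rx":0,"ry":0,"rz":0},{"dx":0,"dy":0,"dz":-8,"rx":0,"ry":0,"rz":0}]'

```text
clock: 46.57
tcp_pos: [0.5562, 0.0098, 0.1561]
orientation: [0.135, -3.037, 0.007]
contact_force: [-0.5, 0.2, 7.9]
grip_width: 0.0388
gripper_force: 72.0
```

send_rows --deltas '[{"dx":0,"dy":0,"dz":0,"rx":0,"ry":0,"rz":0},{"dx":0,"dy":0,"dz":0,"rx":0,"ry":0,"rz":0},{"dx":0,"dy":0,"dz":0,"rx":0,"ry":0,"rz":0},{"dx":0,"dy":0,"dz":0,"rx":0,"ry":0,"rz":0}]' --jaw 70

```text
clock: 46.9
tcp_pos: [0.5548, 0.01, 0.155]
orientation: [0.136, -3.034, 0.008]
contact_force: [0.7, -0.8, -0.1]
grip_width: 0.0698
gripper_force: 0.0
```

send_rows --deltas '[{"dx":0,"dy":0,"dz":15,"rx":0,"ry":0,"rz":0},{"dx":0,"dy":0,"dz":40,"rx":0,"ry":0,"rz":0},{"dx":0,"dy":0,"dz":65,"rx":0.3,"ry":-2.9,"rz":0},{"dx":0,"dy":0,"dz":70,"rx":0.6,"ry":-5.9,"rz":0},{"dx":0,"dy":0,"dz":70,"rx":0.6,"ry":-5.9,"rz":0}]'

```text
clock: 47.32
tcp_pos: [0.5552, 0.0094, 0.2273]
orientation: [-0.139, 3.134, 0.003]
contact_force: [-0.8, 0.2, -0.6]
grip_width: 0.0696
gripper_force: 0.0
```

send_rows --deltas '[{"dx":0,"dy":0,"dz":0,"rx":0,"ry":0,"rz":0},{"dx":0,"dy":0,"dz":0,"rx":0,"ry":0,"rz":0},{"dx":0,"dy":0,"dz":0,"rx":0,"ry":0,"rz":0},{"dx":0,"dy":0,"dz":0,"rx":0,"ry":0,"rz":0},{"dx":0,"dy":0,"dz":0,"rx":0,"ry":0,"rz":0}]' --jaw 0

```text
clock: 47.73
tcp_pos: [0.5553, 0.0099, 0.2246]
orientation: [0.14, -3.137, -0.001]
contact_force: [0.0, 0.4, -0.2]
grip_width: 0.0089
gripper_force: 0.0
```

```bash
cat >> h.py <<'E'
def state():
    st(); cam('scene'); wedge_clamp()
    q=cl(cloud(load('scene'))).reshape(-1,3); a,b,z=q.T; pc=lambda v:np.percentile(v,[3,50,97]).round(1) if len(v) else None
    s=(a>10)&(a<60)&(abs(b)<25)&(z>138)&(z<185); print('top z',pc(z[s]))
    for lo,hi in((-128,-40),(-40,40),(40,128)):
        s=(b>lo)&(b<hi)&(abs(z-36)<2.5)&(a>-25)&(a<20); print('jaw',pc(a[s]),end=' ')
        s=(b>lo)&(b<hi)&(abs(z-44.5)<2.5)&(a>-80)&(a<-8); print('stone a',pc(a[s]),'b',pc(b[s]))
    s=(b>-45)&(b<45)&(abs(z-97)<3)&(a>80)&(a<110);print('housing',pc(a[s]),pc(b[s]))
E
python3 -c "
from h import *
state()"
```

```text
47.7333 [0.5553 0.0099 0.2246] [ 1.400e-01 -3.137e+00 -1.000e-03] [ 0.   0.4 -0.2] 0.008850721125250333 0.0
tcp clamp [ 39.8  -0.7 224.7] n 250 face a at mouth, slopes b,z [ 4.9513e+01 -7.0000e-03  1.0000e-03]
110 48 [ 49.5 -18.1  18.3]
125 56 [ 49.5 -18.6  18.2]
140 56 [ 49.6 -19.6  18. ]
155 55 [ 49.6 -17.7  16. ]
170 44 [ 49.7 -18.1  17.3]
185 1 [ 51.5 -10.1 -10.1]h.py:73: RuntimeWarning: Mean of empty slice.
  k=m&(abs(z-zz)<8); print(zz,k.sum(),np.round([a[k].mean(),*np.percentile(b[k],[3,97])],1))
  ret = ret.dtype.type(ret / rcount)
Traceback (most recent call last):
  File "h.py", line 76, in state
    st(); cam('scene'); wedge_clamp()
                        ~~~~~~~~~~~^^
  File "h.py", line 73, in wedge_clamp
    k=m&(abs(z-zz)<8); print(zz,k.sum(),np.round([a[k].mean(),*np.percentile(b[k],[3,97])],1))
                                                               ~~~~~~~~~~~~~^^^^^^^^^^^^^
IndexError: index -1 is out of bounds for axis 0 with size 0
```

send_rows --deltas '[{"dx":-2.3,"dy":0.3,"dz":-15,"rx":0,"ry":0,"rz":0},{"dx":-2.3,"dy":0.3,"dz":-28,"rx":0,"ry":0,"rz":0},{"dx":-2.3,"dy":0.3,"dz":-32,"rx":0,"ry":0,"rz":0},{"dx":-2.3,"dy":0.3,"dz":-35,"rx":0,"ry":0,"rz":0},{"dx":-2.3,"dy":0.3,"dz":-38,"rx":0,"ry":0,"rz":0}]'

```text
clock: 48.2
tcp_pos: [0.5533, 0.0102, 0.1874]
orientation: [0.14, -3.138, -0.001]
contact_force: [-1.2, 0.4, 5.2]
grip_width: -0.0002
gripper_force: 3.0
```

send_rows --deltas '[{"dx":0,"dy":0,"dz":-2,"rx":0,"ry":0,"rz":0},{"dx":0,"dy":0,"dz":-4,"rx":0,"ry":0,"rz":0},{"dx":0,"dy":0,"dz":-6,"rx":0,"ry":0,"rz":0},{"dx":0,"dy":0,"dz":-8,"rx":0,"ry":0,"rz":0}]'

```text
clock: 48.53
tcp_pos: [0.5542, 0.0103, 0.1811]
orientation: [-0.14, 3.136, 0.003]
contact_force: [-3.2, 0.0, 9.9]
grip_width: -0.0001
gripper_force: 5.1
```

send_rows --deltas '[{"dx":0,"dy":0,"dz":-2,"rx":0,"ry":0,"rz":0},{"dx":0,"dy":0,"dz":-4,"rx":0,"ry":0,"rz":0}]'

```text
clock: 48.7
tcp_pos: [0.5543, 0.0103, 0.1773]
orientation: [-0.14, 3.136, 0.003]
contact_force: [-2.2, -1.1, 10.6]
grip_width: -0.0001
gripper_force: 5.4
```

send_rows --deltas '[{"dx":0,"dy":0,"dz":-1.5,"rx":0,"ry":0,"rz":0},{"dx":0,"dy":0,"dz":-3,"rx":0,"ry":0,"rz":0},{"dx":0,"dy":0,"dz":-3,"rx":0,"ry":0,"rz":0}]'

```text
clock: 48.95
tcp_pos: [0.5543, 0.0103, 0.1741]
orientation: [-0.14, 3.136, 0.003]
contact_force: [-1.4, -0.1, 7.8]
grip_width: 0.0
gripper_force: 4.1
```

send_rows --deltas '[{"dx":0,"dy":0,"dz":-1.5,"rx":0,"ry":0,"rz":0},{"dx":0,"dy":0,"dz":-3,"rx":0,"ry":0,"rz":0},{"dx":0,"dy":0,"dz":-3,"rx":0,"ry":0,"rz":0}]'

```text
clock: 49.2
tcp_pos: [0.5548, 0.0103, 0.1717]
orientation: [-0.14, 3.135, 0.003]
contact_force: [-1.1, 0.4, 12.6]
grip_width: -0.0001
gripper_force: 5.8
```

send_rows --deltas '[{"dx":0,"dy":0,"dz":-1,"rx":0,"ry":0,"rz":0},{"dx":0,"dy":0,"dz":-2,"rx":0,"ry":0,"rz":0}]'

```text
clock: 49.37
tcp_pos: [0.5552, 0.0102, 0.1703]
orientation: [-0.14, 3.134, 0.003]
contact_force: [-3.0, 0.2, 17.7]
grip_width: 0.0002
gripper_force: 9.0
```

Now it tightens. Small steps towards 25 N.

send_rows --deltas '[{"dx":0,"dy":0,"dz":-1,"rx":0,"ry":0,"rz":0},{"dx":0,"dy":0,"dz":-1.5,"rx":0,"ry":0,"rz":0},{"dx":0,"dy":0,"dz":-1.5,"rx":0,"ry":0,"rz":0}]'

```text
clock: 49.62
tcp_pos: [0.5554, 0.0102, 0.1691]
orientation: [-0.14, 3.133, 0.003]
contact_force: [-2.7, 0.1, 17.5]
grip_width: -0.0003
gripper_force: 8.9
```

send_rows --deltas '[{"dx":0,"dy":0,"dz":-1,"rx":0,"ry":0,"rz":0},{"dx":0,"dy":0,"dz":-1,"rx":0,"ry":0,"rz":0}]'

```text
clock: 49.78
tcp_pos: [0.5556, 0.0102, 0.1682]
orientation: [-0.14, 3.133, 0.003]
contact_force: [-3.9, 0.3, 19.2]
grip_width: 0.0003
gripper_force: 9.4
```

send_rows --deltas '[{"dx":0,"dy":0,"dz":-1,"rx":0,"ry":0,"rz":0},{"dx":0,"dy":0,"dz":-1.5,"rx":0,"ry":0,"rz":0},{"dx":0,"dy":0,"dz":-1.5,"rx":0,"ry":0,"rz":0}]'

```text
clock: 50.03
tcp_pos: [0.5558, 0.0102, 0.1671]
orientation: [-0.139, 3.132, 0.004]
contact_force: [-3.1, 0.1, 20.8]
grip_width: -0.0003
gripper_force: 10.6
```

send_rows --deltas '[{"dx":0,"dy":0,"dz":-1,"rx":0,"ry":0,"rz":0},{"dx":0,"dy":0,"dz":-1,"rx":0,"ry":0,"rz":0}]'

```text
clock: 50.2
tcp_pos: [0.556, 0.0102, 0.1662]
orientation: [-0.14, 3.132, 0.004]
contact_force: [-4.6, -0.5, 22.8]
grip_width: -0.0006
gripper_force: 11.0
```

send_rows --deltas '[{"dx":0,"dy":0,"dz":-1,"rx":0,"ry":0,"rz":0},{"dx":0,"dy":0,"dz":-1.5,"rx":0,"ry":0,"rz":0},{"dx":0,"dy":0,"dz":-1.5,"rx":0,"ry":0,"rz":0}]'

```text
clock: 50.45
tcp_pos: [0.5562, 0.0102, 0.1651]
orientation: [-0.139, 3.132, 0.004]
contact_force: [-4.7, -0.7, 25.0]
grip_width: -0.0001
gripper_force: 12.2
```

send_rows --deltas '[{"dx":0,"dy":0,"dz":10,"rx":0,"ry":0,"rz":0},{"dx":0,"dy":0,"dz":40,"rx":0,"ry":0,"rz":0},{"dx":0,"dy":0,"dz":70,"rx":0,"ry":0,"rz":0},{"dx":-20,"dy":30,"dz":90,"rx":0,"ry":0,"rz":0},{"dx":-40,"dy":60,"dz":100,"rx":0,"ry":0,"rz":0}]'

```text
clock: 50.87
tcp_pos: [0.515, 0.069, 0.2644]
orientation: [-0.132, 3.133, 0.002]
contact_force: [-0.6, 1.4, -0.1]
grip_width: 0.0002
gripper_force: 0.0
```

send_rows --deltas '[{"dx":-15,"dy":36,"dz":0,"rx":0,"ry":0,"rz":0},{"dx":-30,"dy":72,"dz":0,"rx":0,"ry":0,"rz":0},{"dx":-45,"dy":108,"dz":0,"rx":0,"ry":0,"rz":0},{"dx":-60,"dy":144,"dz":0,"rx":0,"ry":0,"rz":0},{"dx":-75,"dy":180,"dz":0,"rx":0,"ry":0,"rz":0}]'

```text
clock: 51.28
tcp_pos: [0.4373, 0.2518, 0.2617]
orientation: [-0.14, 3.137, 0.003]
contact_force: [0.9, -0.2, -0.1]
grip_width: -0.0004
gripper_force: 0.0
```

```bash
sed -i 's/for zz in range(110,int(t\[2\])+15,15):/for zz in (110,125,140):/; s/z<t\[2\]+20/z<160/' h.py
python3 - <<'E'
from h import *
state()
d=load('scene'); cv2.imwrite('pics/s9.png',cv2.convertScaleAbs(cv2.resize(d['frame'][140:350,110:490],(760,420),interpolation=cv2.INTER_CUBIC),alpha=1.4))
E
```

```text
51.2833 [0.4373 0.2518 0.2617] [-1.400e-01  3.137e+00  3.000e-03] [ 0.9 -0.2 -0.1] -0.0003614149879279321 0.0
tcp clamp [-54.5 261.5 261.5] n 177 face a at mouth, slopes b,z [ 5.2091e+01 -0.0000e+00  6.0000e-03]
110 49 [ 52.2 -19.5  17. ]
125 58 [ 52.3 -20.2  17.9]
140 59 [ 52.3 -19.8  17.9]
zmin 103.6
top z [139.6 155.2 158.7]
jaw [-16.6  -4.7   7. ] stone a [-71.5 -44.2 -16.9] b [-112.2  -89.1  -67. ]
jaw [-15.5  -8.5   6.9] stone a None b None
jaw [-15.5  -2.8   7.6] stone a [-70.7 -42.5 -15.9] b [ 66.7  88.8 111.4]
housing [80.4 87.6 94.4] [-33.4   0.4  33.6]
```

View pics/s9.png

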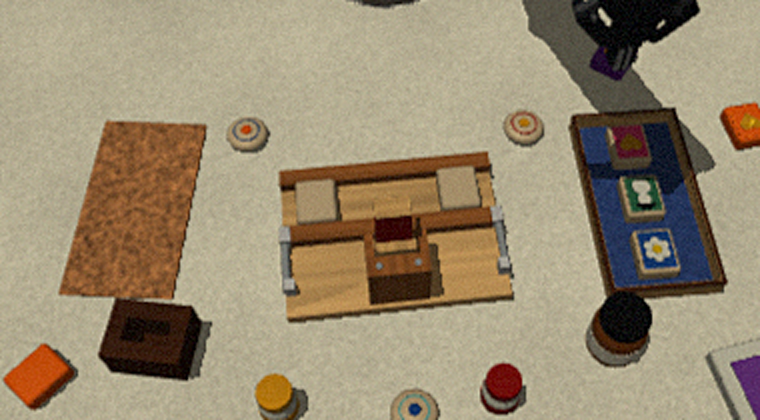

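The wedge is tight at crop(393,228), with its head top at 155 mm and about 2.3 mm of cheek give. The blanks are gripped square at (317,200) and (459,187), and the three painted stones lie in the tray. I'm handing in.

```bash
python3 -c "
from bench import r
print(r.hand_in())"
```

```text
the job is handed in; nothing more can be done
None
```

I handed the job in with the wedge locked tight on both blanks, square in the clamp, and the three painted stones flat in the tray; during the first rocking swing the clamp slid about 4.5 mm sideways, which I did not correct and which may count as dragging.

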